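Put three carved finials back on their own plinths

ROBOT

A 6-joint arm with a two-finger parallel gripper is mounted at the origin on the work surface. World frame = base frame: x ahead of the robot, y to its left, z up, the work surface at z = 0. Lengths are in mm, angles in rad, forces in N, time in s.
With the tool pointing down it reaches from about 350 to 775 mm from the base axis. Payload 7.3 kg.
Tool frame: the origin (TCP) lies between the finger pads; the fingertips stand bot.tip_extent ahead of it and the grasp point (between the pads) lies 6 mm ahead of it (bot.tip_extent is the distance from the TCP to the fingertips, in mm); x points along the fingers, y is the direction in which the jaws open and shut, and the axes are right-handed (so a half turn about x gives the same grasp; the last joint's range is limited). The gripper opens to 92 mm and grips with 3 to 60 N. Pads are 19 mm wide; open, the fingers measure 130 mm over their backs; the gripper's body (75 mm by 190 mm) begins 47 mm behind the grasp point.
Start: joints at [0.974, 0.342, 1.524, -0, 1.275, -0.146], TCP at [228.723, 472.576, 251.741] pointing down, gripper open.
Joint ranges: [-2.53, 2.53], [-0.77, 2.02], [0.04, 2.7], [-1, 4.14], [0.28, 2.66], [-3.11, 3.11]. Speed limits (rad/s): [2.57, 2.57, 3.14, 3.14, 3.14, 3.14].

INTERFACE

Orientations are given as [roll, pitch, yaw] about the fixed x, y, z axes, in that order (R = Rz(yaw) Ry(pitch) Rx(roll)).
In Python, from plant import bot, capture, workorder gives the robot as it stands. The module is installed in compiled form; this text tells all that it offers.
- The arm moves only by the shell command python3 -m crank 'ROWS'. ROWS is JSON, a list of rows, each an object with "linear": the shift along the tool's x, y, z in cm, a list of three; "delta_rot": the turn, a rotation vector about the tool's x, y, z in degrees, a list of three; "fingers": the opening, from 0 (shut) to 1 (fully open). In form: [{"linear": [x, y, z], "delta_rot": [wx, wy, wz], "fingers": fingers}, ...]. A call has exactly 5 rows; each row shifts and turns the commanded pose from where the row before left it, along the tool's axes as they then stand; what a row does not reach is not made up. A row lasts 1/10 s, in which the tool goes at most 50 mm and 8.59 degrees, less where a joint would pass 70% of its speed; a pose out of reach is approached as far as the arm can. A call with a gripper value outside its range is refused whole. The fingers move at their own pace and stop on an object; the grip force is fixed at half the most. Time passes only in rows, so rows that do not move let the fingers close, or fill a call up. It gives the time, the measured TCP pose, the force and the opening at its end, in the units of the state.
- bot.get_obs(): the state, without advancing time (a new reading comes with each control period).
- capture(name): name is "scene" or "top"; returns a dict with "image" (400x640x3 uint8, blue, green, red), "mtx" (3x3 intrinsics, pixels), "pose" (4x4, takes a point from camera to world coordinates). Camera axes: x right, y down, z forward; pixel columns grow to the right and rows downward; lengths in mm; the calibration is good to about 2 mm. A picture is of the moment at which its call begins. There is no depth.
- workorder.close_job(): hands the job in, once; it reports no verdict.
The state is a dict: "time": time; "joint_positions": joint angles; "dq": joint speeds; "tau": joint torques, N m; "tool_pos": TCP position; "tcp_rot": TCP orientation; "contact_force": force on the tool from outside, world axes, zero at the start; "moment": the same for the moment, N m; "grip_width": finger opening in mm.
Only numpy, scipy, OpenCV 4.12 (cv2) and the standard library are available. Lean on these libraries where they do the work, as an engineer would, in place of code of your own. Each camera call takes 0.05 s, during which the arm holds its last target. There are 200 camera calls.

TASK

The three marble finials have been set on the wrong plinths. Put each one upright in the middle of the plinth with the same outline as its foot (round, square or oblong), squared up with its sides, using the empty wooden rest to park a finial on the way. Lower each right onto its place before letting go: never drop them, knock them over or stand them on the gritty bench, and leave the tin, the jar and the trowel where they are.

Things in the scene. Friction and masses are not known exactly. Their poses are not given: they have to be found in the camera images.
- round_finial: Loose carved marble finial with a round foot (about 0.28 kg): foot disc 58 mm across, 16 mm high; neck 30 mm across from 16 to 30 mm; upright cylindrical drum 42 mm across from 30 to 68 mm (grip here, tips above the foot); domed cap to 90 mm. Any yaw is alike. Origin: centre of its underside; z up.
- square_finial: Loose carved marble finial with a square foot (about 0.32 kg): foot 54 x 54 mm, 16 mm high; upright square shaft 36 x 36 mm from 16 to 70 mm (grip here); pyramid cap to 90 mm. x and y are square to its sides. Origin: centre of its underside; z up.
- oblong_finial: Loose carved marble finial with an oblong foot (about 0.38 kg): foot 76 (x) x 46 (y) mm, 16 mm high; upright oblong block 56 (x) x 30 (y) mm from 16 to 72 mm (grip across its 30 mm); gabled ridge along x to 87 mm. Origin: centre of its underside; z up.
- round_plinth: Grey stone slab with a round outline, 100 mm across, 24 mm high, flat top, fixed. At the start the oblong finial stands on it. Origin: centre of its underside; z up.
- square_plinth: Grey stone slab with a square outline, 96 x 96 mm, 24 mm high, flat top, fixed. At the start the round finial stands on it. x and y are square to its sides. Origin: centre of its underside; z up.
- oblong_plinth: Grey stone slab with an oblong outline, 124 (x) x 84 (y) mm, 24 mm high, flat top, fixed. At the start the square finial stands on it. Origin: centre of its underside; z up.
- rest: The spare place, empty at the start: pale wooden rest of four slats along x (24 mm wide, 6 mm gaps) on two bearers, 120 (x) x 114 (y) mm, top of the slats 24 mm above the bench, fixed. Origin: centre of its underside; z up.
- tin: Bystander: closed steel tin, 64 mm across, 70 mm high. Origin: centre of its underside; z up.
- jar: Bystander: capped glass jar with a paper label, 56 mm across, 75 mm high. Origin: centre of its underside; z up.
- trowel: Bystander: small trowel lying flat on the bench, 220 mm long along x, 36 mm wide, 24 mm high, wooden handle to -x, steel blade to +x. Origin: its middle, at bench height.
There are look-alikes about, which are no part of the job. Leave any blue or green look-alike of the square_finial alone. Leave any red look-alike of the round_finial alone.

How it is judged:
By the outcome, as a careful person would: the job done as asked, in the order asked, and still so for the second after the job is handed in, with the robot touching nothing.
It also fails if it takes over 118 s, if anything falls off the work surface, if the arm or the gripper's body presses on something with over 40 N, if the wrist force passes 120 N, or if a joint passes its speed limit or range.

## Working session

There is one attempt and no reset: what is moved stays moved. The work goes in short steps, Python scripts to look and compute and a shell command to move; the robot and the scene stay as the last step left them, time stands still between calls to the robot, and variables do not carry over. Pictures are saved under pics/ and viewed, on a budget of 14 in all, crops included, one or two more only if the job needs it, and the job is handed in when it is done.

```bash
mkdir -p pics
python3 - <<'E'
from plant import bot,capture
import cv2
for n in("scene","top"):
    c=capture(n);cv2.imwrite(f"pics/{n}0.png",c["image"]);print(n,c["mtx"].tolist(),c["pose"].round(4).tolist())
o=bot.get_obs();print(o,bot.tip_extent)
E
```

```text
scene [[411.1682007629531, 0.0, 315.58213429912115], [0.0, 411.1682007629531, 205.1892394276047], [0.0, 0.0, 1.0]] [[-0.1519, 0.6294, -0.7621, 1302.983], [0.9881, 0.1148, -0.1022, 63.2476], [0.0232, -0.7685, -0.6394, 689.1923], [0.0, 0.0, 0.0, 1.0]]
top [[386.87108197400596, 0.0, 321.9922173001711], [0.0, 386.87108197400596, 201.88673547369], [0.0, 0.0, 1.0]] [[0.0265, -0.9931, 0.1144, 463.0809], [-0.9996, -0.0278, -0.0094, -42.4571], [0.0125, -0.1141, -0.9934, 1051.3529], [0.0, 0.0, 0.0, 1.0]]
{'time': 0.1, 'joint_positions': array([ 9.73995831e-01,  3.42657873e-01,  1.52486466e+00,  1.22266996e-05,
        1.27540153e+00, -1.45990179e-01]), 'dq': array([ 0.0007549 , -0.00102602, -0.00314413,  0.00020023,  0.00079889,
       -0.00074437]), 'tau': array([ 1.86012810e-03, -4.32002878e+01, -2.44696516e+01,  7.20755383e-02,
        5.25381393e-02, -6.16438911e-05]), 'tool_pos': array([228.53949329, 472.30894624, 251.13176717]), 'tcp_rot': array([-1.72556822,  1.56946486, -2.17638211]), 'contact_force': array([-1.04465495,  0.5878796 ,  0.68158   ]), 'moment': array([-0.00034431,  0.01053364,  0.03124482]), 'grip_width': 92.36549336849461} 25.0
```

View pics/top0.png

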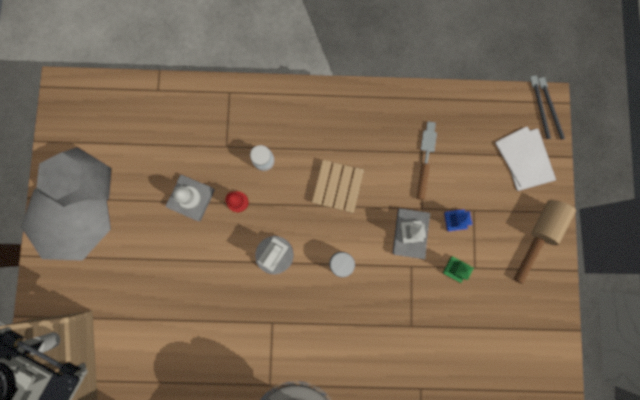

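View pics/scene0.png

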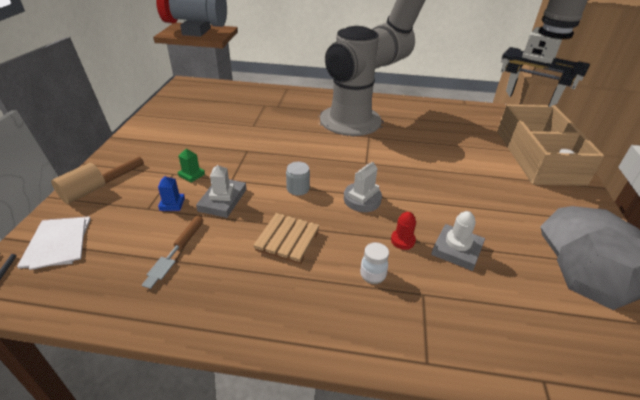

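Candidates in the top picture:
- Round: white finial (188,197). The red one (237,201) is a look-alike, and the jar (262,157) is also pale.
- Square: white finial (411,233). The blue (458,219) and green (458,269) ones are look-alikes.
- Oblong: (275,255). The tin is at (342,264).

Next is a close crop to check the choice and the masks.

```bash
cat > h.py <<'E'
import numpy as np,cv2
from plant import bot,capture
def ray(c,uv,z):
    d=c["pose"][:3,:3]@np.linalg.inv(c["mtx"])@np.array([uv[0],uv[1],1.]);o=c["pose"][:3,3]
    return (o+d*(z-o[2])/d[2])[:2]
def proj(c,p):
    T=np.linalg.inv(c["pose"]);q=c["mtx"]@(T[:3,:3]@np.asarray(p,float)+T[:3,3]);return q[:2]/q[2]
E
cat > crops.py <<'E'
from h import *
t=capture("top");s=capture("scene")
def cr(c,x,y,r=33,k=6):
    w=c["image"][y-r:y+r,x-r:x+r];return cv2.resize(w,(264,264),interpolation=cv2.INTER_CUBIC)
a=np.hstack([cr(t,188,197),cr(t,275,255),cr(t,411,233)]);b=np.hstack([cr(s,461,237),cr(s,365,188),cr(s,221,190)])
cv2.imwrite("pics/crop1.png",np.vstack([a,b]))
hsv=cv2.cvtColor(t["image"],cv2.COLOR_BGR2HSV)
for n,(x,y) in dict(rd=(188,197),ob=(275,255),sq=(411,233),rest=(338,186)).items():
    print(n,"V/S row",[tuple(hsv[y,i,1:]) for i in range(x-24,x+24,2)] if 1 else 0)
E
python3 crops.py | sed 's/np.uint8//g'
```

```text
rd V/S row [((114), (110)), ((109), (103)), ((95), (99)), ((33), (101)), ((10), (106)), ((10), (124)), ((15), (158)), ((10), (181)), ((11), (193)), ((11), (194)), ((9), (192)), ((10), (186)), ((10), (181)), ((11), (162)), ((10), (156)), ((11), (179)), ((11), (190)), ((10), (182)), ((10), (149)), ((6), (129)), ((4), (126)), ((6), (128)), ((4), (125)), ((24), (107))]
ob V/S row [((115), (109)), ((112), (107)), ((59), (99)), ((14), (88)), ((8), (91)), ((7), (109)), ((15), (120)), ((15), (118)), ((8), (123)), ((9), (171)), ((9), (194)), ((8), (195)), ((11), (194)), ((12), (177)), ((10), (178)), ((10), (183)), ((8), (152)), ((6), (123)), ((6), (123)), ((4), (124)), ((12), (127)), ((60), (135)), ((102), (157)), ((101), (161))]
sq V/S row [((112), (105)), ((112), (100)), ((116), (101)), ((108), (97)), ((45), (73)), ((10), (79)), ((9), (81)), ((17), (91)), ((12), (125)), ((17), (120)), ((17), (92)), ((12), (87)), ((11), (112)), ((13), (119)), ((10), (127)), ((12), (154)), ((12), (171)), ((11), (181)), ((10), (184)), ((8), (156)), ((50), (133)), ((103), (146)), ((107), (150)), ((106), (151))]
rest V/S row [((113), (104)), ((92), (149)), ((85), (177)), ((85), (179)), ((85), (179)), ((86), (172)), ((100), (130)), ((92), (156)), ((87), (176)), ((85), (178)), ((86), (178)), ((88), (162)), ((100), (128)), ((86), (170)), ((85), (178)), ((85), (177)), ((85), (178)), ((94), (147)), ((97), (132)), ((89), (170)), ((85), (180)), ((87), (178)), ((84), (179)), ((99), (159))]
```

View pics/crop1.png

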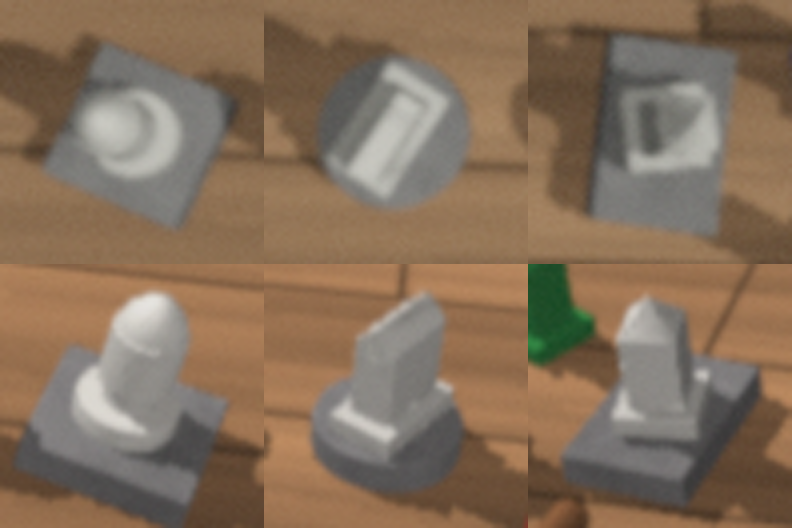

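All three choices are confirmed. The white finials stand on the plinths as described: round foot on square plinth, oblong on round, square on oblong. Foot corners read from the crop: oblong (388,62),(449,100),(386,198),(328,165); square (625,90),(708,84),(717,166),(632,172); round disc centre about (137,135). Now I'll measure.

```bash
cat > meas.py <<'E'
from h import *
t=capture("top");s=capture("scene")
hsv=cv2.cvtColor(t["image"],cv2.COLOR_BGR2HSV)
hsv=cv2.resize(hsv,None,fx=4,fy=4,interpolation=cv2.INTER_CUBIC)
cam=t["pose"][:2,3]
def cont(m,x,y):
    L=cv2.findContours(m.astype(np.uint8),cv2.RETR_EXTERNAL,cv2.CHAIN_APPROX_NONE)[0]
    L=[c for c in L if cv2.pointPolygonTest(c,(4.*x,4.*y),False)>=0]
    return (max(L,key=cv2.contourArea)[:,0].astype(float)-1.5)/4
def box(px):
    W=np.array([ray(t,p,24) for p in px],np.float32);(c,(w,h),a)=cv2.minAreaRect(W);a=np.radians(a);c=np.array(c)
    if h>w: w,h=h,w;a+=np.pi/2
    R=np.array([[np.cos(a),-np.sin(a)],[np.sin(a),np.cos(a)]]);L=(W-c)@R;o=[];
    for i,half in((0,w/2),(1,h/2)):
        e=[]
        for sg in(1,-1):
            p=R[:,i]*sg*half+c
            if (p-cam)@R[:,i]*sg<0: # side faces camera: base edge
                p=p+(p-cam)*(24/(t["pose"][2,3]-24))
            e.append((p-c)@R[:,i])
        o.append((sum(e)/2,e[0]-e[1]))
    cc=c+R@np.array([o[0][0],o[1][0]])
    return cc,o[0][1],o[1][1],np.degrees(a)
low=hsv[...,1]<55
rest=(hsv[...,2]>120)&(hsv[...,1]<104)&(hsv[...,1]>60); rest=cv2.morphologyEx(rest.astype(np.uint8),cv2.MORPH_CLOSE,np.ones((13,13)))
for n,x,y,m in(("square_pl",188,197,low),("oblong_pl",411,233,low),("rest",338,186,rest)):
    print(n,[np.round(v,1) for v in box(cont(m,x,y))])
W=np.array([ray(t,p,24) for p in cont(low,275,255)]);m=W.mean(0);u=(m-cam)/np.linalg.norm(m-cam);q=(W-m)@u
near=m+u*q.min();near=near+(near-cam)*24/1027;far=m+u*q.max();v=np.array([-u[1],u[0]]);lat=(W-m)@v
print("round_pl",((near+far)/2+v*(lat.max()+lat.min())/2).round(1),np.linalg.norm(far-near).round(1),np.ptp(lat).round(1))
O=np.array([[388,62],[449,100],[386,198],[328,165]],float);O=(O-[264,0]+.5)/4-.5+[242,222]
S=np.array([[625,90],[708,84],[717,166],[632,172]],float);S=(S-[528,0]+.5)/4-.5+[378,200]
for n,P in(("ob",O),("sq",S)):
    w=np.array([ray(t,p,40) for p in P]);d=np.roll(w,-1,0)-w
    print(n,w.mean(0).round(1),np.linalg.norm(d,axis=1).round(1),np.degrees(np.arctan2(d[:,1],d[:,0])).round(1))
print("rd",ray(t,(136.5/4+154.6,135/4+163.6),40).round(1))
for n,x,y in(("tin",342,264),("jar",262,157),("red",237,201),("blue",458,219),("green",458,269)):print(n,ray(t,(x,y),70).round(0))
E
python3 meas.py
```

```text
square_pl [array([585.2, 303.7]), np.float64(96.5), np.float64(97.2), np.float64(67.9)]
oblong_pl [array([ 504.8, -293.2]), np.float64(125.5), np.float64(82.3), np.float64(173.3)]
rest [array([ 624.9, -154.1]), np.float64(246.8), np.float64(154.9), np.float64(80.1)]
round_pl [438.7  71.7] 98.3 99.3
ob [439.4  72.2] [46.8 74.3 43.1 76.1] [-120.1  149.    62.4  -28.1]
sq [ 508.1 -292.8] [54.9 53.7 55.8 53.6] [ -84.3 -173.9   95.5    5.1]
rd [581.8 297.9]
tin [ 421. -106.]
jar [688. 106.]
red [572. 165.]
blue [ 542. -400.]
green [ 416. -398.]
```

```bash
cat > rest.py <<'E'
exec(open("meas.py").read().split("for n,x,y,m in")[0])
m=((hsv[...,2]>135)&(hsv[...,1]<103)).astype(np.uint8);z=np.zeros_like(m);z[150*4:222*4,300*4:378*4]=1
m=cv2.morphologyEx(m*z,cv2.MORPH_OPEN,np.ones((5,5)));m=cv2.morphologyEx(m,cv2.MORPH_CLOSE,np.ones((15,15)))
b=box(cont(m,338,186));print([np.round(v,1) for v in b])
def rect(c,w,h,a,z):
    a=np.radians(a);R=np.array([[np.cos(a),-np.sin(a)],[np.sin(a),np.cos(a)]])
    return [np.r_[c+R@np.array(p),z] for p in((w/2,h/2),(-w/2,h/2),(-w/2,-h/2),(w/2,-h/2))]
def circ(c,d,z):return [np.r_[c+d/2*np.array([np.cos(k),np.sin(k)]),z] for k in np.linspace(0,6.28,40)]
D=[(rect((585.2,303.7),96,96,67.9,24),0),(rect((504.8,-293.2),124,84,-6.7,24),2),(circ((438.7,71.7),100,24),1),(rect((439.4,72.2),76,46,-28.7,40),1),(rect((508.1,-292.8),54,54,-84.7,40),2),(circ((581.8,297.9),58,40),0),
(rect((439.4,72.2),56,30,-28.7,96),1),(rect((508.1,-292.8),36,36,-84.7,94),2),(circ((581.8,297.9),42,92),0),(rect(b[0],b[1],b[2],b[3],24),3)]
out=[]
for c,P in((t,[(188,197),(275,255),(411,233),(338,186)]),(s,[(461,237),(365,188),(221,190),(287,238)])):
    row=[]
    for i,(x,y) in enumerate(P):
        r=30;w=cv2.resize(c["image"][y-r:y+r,x-r:x+r],(240,240),interpolation=cv2.INTER_CUBIC)
        for o,k in D:
            if k==i:
                q=np.array([(proj(c,p)-[x-r,y-r]+.5)*4 for p in o]);cv2.polylines(w,[q.round().astype(int)],True,(0,255,0),1)
        row.append(cv2.resize(w,(200,200)))
    out.append(np.hstack(row))
cv2.imwrite("pics/ov1.png",np.vstack(out))
E
python3 rest.py
```

```text
[array([627.1, -95.2]), np.float64(125.9), np.float64(119.6), np.float64(167.7)]
```

View pics/ov1.png

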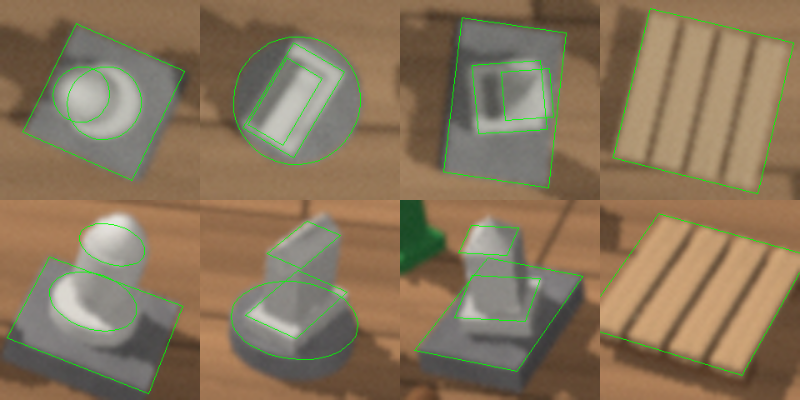

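Overlays agree in the top view and are within about 3 mm in the scene view, and the sizes match. Order: round → rest, square → square plinth, oblong → oblong plinth, round → round plinth. Next is a helper that works out the moves in tool axes.

```bash
cat > go.py <<'E'
import sys
from h import *
from scipy.spatial.transform import Rotation as Ro
# usage: go.py x y z jawdeg(s) : turn about tool x first, then shift (cm) in the turned tool axes
o=bot.get_obs();R=Ro.from_euler("xyz",o["tcp_rot"]).as_matrix();q=o["joint_positions"]
jaw=np.degrees(np.arctan2(R[1,1],R[0,1]))
print("t",round(o["time"],1),"pos",o["tool_pos"].round(1),"jaw",jaw.round(1),"toolx",R[:,0].round(3),"j6",q[5].round(2),"F",o["contact_force"].round(1),"w",round(o["grip_width"],1))
if len(sys.argv)>4:
    x,y,z=map(float,sys.argv[1:4])
    for a in sys.argv[4:]:
        d=(float(a)-jaw+90)%180-90
        for dd in(d,d-180*np.sign(d)):
            th=np.radians(-dd);Rn=R@Ro.from_rotvec([th,0,0]).as_matrix()
            j6=q[5]+(np.arctan2(y,x)-q[0])+th
            print(f"jaw {a}: turn {-dd:.1f} deg, then shift cm",(Rn.T@(np.array([x,y,z])-o["tool_pos"])/10).round(2),"j6 end",round(j6,2))
    a=-o["tool_pos"]
E
python3 go.py 581.8 297.9 200 67.9 -22.1; python3 go.py 581.8 297.9 200 0 45 90 -45
```

```text
t 0.4 pos [228.7 472.5 251.7] jaw 64.2 toolx [-0. -0. -1.] j6 -0.15 F [0.4 0.3 0.4] w 91.6
jaw 67.9: turn -3.7 deg, then shift cm [ 5.17 -2.9  39.29] j6 end -0.71
jaw 67.9: turn 176.3 deg, then shift cm [  5.17   2.9  -39.29] j6 end 2.43
jaw -22.1: turn 86.3 deg, then shift cm [ 5.17 39.29  2.9 ] j6 end 0.86
jaw -22.1: turn -93.7 deg, then shift cm [  5.17 -39.29  -2.9 ] j6 end -2.28
t 0.4 pos [228.7 472.5 251.7] jaw 64.2 toolx [-0. -0. -1.] j6 -0.15 F [0.4 0.3 0.4] w 91.6
jaw 0: turn 64.2 deg, then shift cm [ 5.17 35.31 17.46] j6 end 0.47
jaw 0: turn -115.8 deg, then shift cm [  5.17 -35.31 -17.46] j6 end -2.67
jaw 45: turn 19.2 deg, then shift cm [ 5.17 12.62 37.32] j6 end -0.31
jaw 45: turn -160.8 deg, then shift cm [  5.17 -12.62 -37.32] j6 end -3.45
jaw 90: turn -25.8 deg, then shift cm [  5.17 -17.46  35.31] j6 end -1.1
jaw 90: turn 154.2 deg, then shift cm [  5.17  17.46 -35.31] j6 end 2.04
jaw -45: turn -70.8 deg, then shift cm [  5.17 -37.32  12.62] j6 end -1.88
jaw -45: turn 109.2 deg, then shift cm [  5.17  37.32 -12.62] j6 end 1.26
```

```bash
R='' ; 
python3 -m crank '[{"linear":[0,0,2],"delta_rot":[0,0,0],"fingers":1},{"linear":[0,0,4],"delta_rot":[0,0,0],"fingers":1},{"linear":[0,0,4],"delta_rot":[0,0,0],"fingers":1},{"linear":[0,0,4],"delta_rot":[0,0,0],"fingers":1},{"linear":[0,0,4],"delta_rot":[0,0,0],"fingers":1}]'
python3 -m crank '[{"linear":[0,-0.4,4],"delta_rot":[0,0,0],"fingers":1},{"linear":[0,0,4],"delta_rot":[0,0,0],"fingers":1},{"linear":[0,0,4],"delta_rot":[0,0,0],"fingers":1},{"linear":[0,0,4],"delta_rot":[0,0,0],"fingers":1},{"linear":[0,0,4],"delta_rot":[0,0,0],"fingers":1}]'
python3 -m crank '[{"linear":[1,0,1.4],"delta_rot":[0,0,0],"fingers":1},{"linear":[2,0,0],"delta_rot":[0,0,0],"fingers":1},{"linear":[2,0,0],"delta_rot":[0,0,0],"fingers":1},{"linear":[1,0,0],"delta_rot":[0,0,0],"fingers":1},{"linear":[0,0,0],"delta_rot":[0,0,0],"fingers":1}]'
python3 go.py 581.8 297.9 81 64.2
```

```text
time: 0.9
tool_pos: [392.0, 393.3, 251.8]
tcp_rot: [1.342, 1.57, 0.891]
contact_force: [0.2, 0.3, -0.9]
grip_width: 91.9
time: 1.4
tool_pos: [570.4, 302.5, 251.7]
tcp_rot: [1.758, 1.571, 1.307]
contact_force: [0.2, -0.3, 0.5]
grip_width: 91.8
time: 1.9
tool_pos: [580.4, 297.4, 189.8]
tcp_rot: [-2.396, 1.567, -2.846]
contact_force: [-0.5, -0.1, 0.2]
grip_width: 91.5
t 1.9 pos [580.4 297.4 189.8] jaw 64.2 toolx [-0.004 -0.001 -1.   ] j6 -0.76 F [-0.5 -0.1  0.2] w 91.5
jaw 64.2: turn -0.0 deg, then shift cm [10.88  0.13  0.14] j6 end -0.65
jaw 64.2: turn 180.0 deg, then shift cm [10.88 -0.13 -0.14] j6 end 2.49
```

```bash
python3 -m crank '[{"linear":[1.5,0.1,0.1],"delta_rot":[0,0,0],"fingers":1},{"linear":[2.5,0,0],"delta_rot":[0,0,0],"fingers":1},{"linear":[2.5,0,0],"delta_rot":[0,0,0],"fingers":1},{"linear":[2.5,0,0],"delta_rot":[0,0,0],"fingers":1},{"linear":[1.9,0,0],"delta_rot":[0,0,0],"fingers":1}]'
python3 -m crank '[{"linear":[0,0,0],"delta_rot":[0,0,0],"fingers":0.6},{"linear":[0,0,0],"delta_rot":[0,0,0],"fingers":0.5},{"linear":[0,0,0],"delta_rot":[0,0,0],"fingers":0.4},{"linear":[0,0,0],"delta_rot":[0,0,0],"fingers":0.3},{"linear":[0,0,0],"delta_rot":[0,0,0],"fingers":0.3}]'
python3 -m crank '[{"linear":[0,0,0],"delta_rot":[0,0,0],"fingers":0.3},{"linear":[0,0,0],"delta_rot":[0,0,0],"fingers":0.3},{"linear":[0,0,0],"delta_rot":[0,0,0],"fingers":0.3},{"linear":[0,0,0],"delta_rot":[0,0,0],"fingers":0.3},{"linear":[0,0,0],"delta_rot":[0,0,0],"fingers":0.3}]'
python3 go.py 627.1 -95.2 240 64.2
python3 -c "
from h import *
c=capture('scene');cv2.imwrite('pics/g1.png',cv2.resize(c['image'][120:300,340:600],(780,540)))"
```

```text
time: 2.4
tool_pos: [582.8, 298.3, 82.5]
tcp_rot: [1.021, 1.57, 0.571]
contact_force: [0.4, -0.3, 0.1]
grip_width: 91.7
time: 2.9
tool_pos: [583.4, 298.0, 83.9]
tcp_rot: [0.844, 1.569, 0.393]
contact_force: [-0.7, -0.4, 0.1]
grip_width: 56.5
time: 3.4
tool_pos: [583.3, 298.0, 83.2]
tcp_rot: [1.008, 1.57, 0.558]
contact_force: [0.5, 1.3, 3.4]
grip_width: 41.3
t 3.4 pos [583.3 298.   83.2] jaw 64.2 toolx [ 0.001  0.001 -1.   ] j6 -0.76 F [0.5 1.3 3.4] w 41.3
jaw 64.2: turn -0.0 deg, then shift cm [-15.7  -33.48  21.07] j6 end -1.27
jaw 64.2: turn 180.0 deg, then shift cm [-15.7   33.48 -21.07] j6 end 1.87
```

View pics/g1.png

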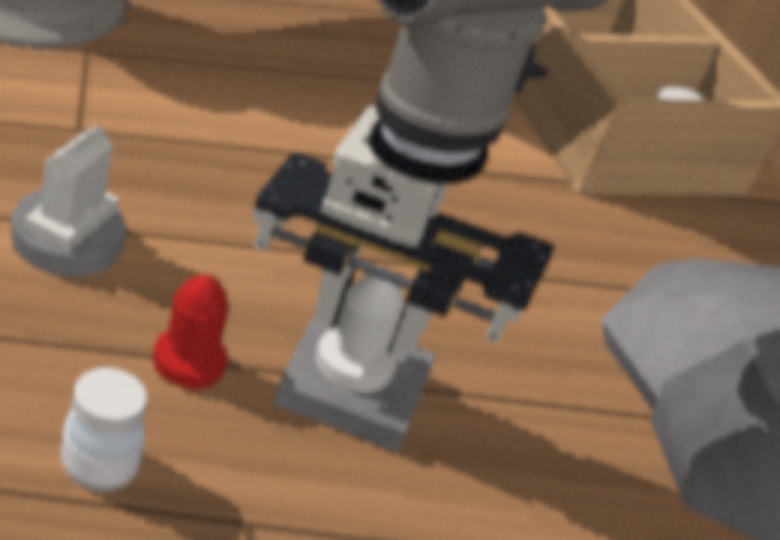

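Gripped: the fingers straddle the drum above the foot (about (370,330) in the crop), opening 41–42 mm, finial upright. I'll lift it and carry it over the rest.

```bash
python3 -m crank '[{"linear":[-1,0,0],"delta_rot":[0,0,0],"fingers":0.3},{"linear":[-3.5,0,0],"delta_rot":[0,0,0],"fingers":0.3},{"linear":[-4,0,0],"delta_rot":[0,0,0],"fingers":0.3},{"linear":[-4,0,0],"delta_rot":[0,0,0],"fingers":0.3},{"linear":[-3.5,0,0],"delta_rot":[0,0,0],"fingers":0.3}]'
python3 -m crank '[{"linear":[0,-0.8,0.5],"delta_rot":[0,0,0],"fingers":0.3},{"linear":[0,-1.7,1.1],"delta_rot":[0,0,0],"fingers":0.3},{"linear":[0,-3.3,2.1],"delta_rot":[0,0,0],"fingers":0.3},{"linear":[0,-3.3,2.1],"delta_rot":[0,0,0],"fingers":0.3},{"linear":[0,-3.3,2.1],"delta_rot":[0,0,0],"fingers":0.3}]'
python3 -m crank '[{"linear":[0,-3.3,2.1],"delta_rot":[0,0,0],"fingers":0.3},{"linear":[0,-3.3,2.1],"delta_rot":[0,0,0],"fingers":0.3},{"linear":[0,-3.3,2.1],"delta_rot":[0,0,0],"fingers":0.3},{"linear":[0,-3.3,2.1],"delta_rot":[0,0,0],"fingers":0.3},{"linear":[0,-3.3,2.1],"delta_rot":[0,0,0],"fingers":0.3}]'
python3 -m crank '[{"linear":[0,-2.5,1.6],"delta_rot":[0,0,0],"fingers":0.3},{"linear":[0,-1.5,0.9],"delta_rot":[0,0,0],"fingers":0.3},{"linear":[0,-0.6,0.3],"delta_rot":[0,0,0],"fingers":0.3},{"linear":[0,0,0],"delta_rot":[0,0,0],"fingers":0.3},{"linear":[0,0,0],"delta_rot":[0,0,0],"fingers":0.3}]'
python3 go.py 627.1 -95.2 82.7 64.2
```

```text
time: 3.95
tool_pos: [582.6, 297.4, 244.8]
tcp_rot: [-1.768, 1.57, -2.219]
contact_force: [0.3, 0.5, -1.5]
grip_width: 41.6
time: 4.45
tool_pos: [599.1, 149.9, 241.3]
tcp_rot: [-2.442, 1.568, -2.892]
contact_force: [1.1, 0.6, -1.9]
grip_width: 41.6
time: 4.95
tool_pos: [621.6, -44.4, 241.3]
tcp_rot: [-2.803, 1.568, 3.029]
contact_force: [-0.6, -0.1, -1.6]
grip_width: 41.3
time: 5.45
tool_pos: [627.6, -94.8, 242.5]
tcp_rot: [2.658, 1.57, 2.208]
contact_force: [0.4, -0.2, -2.0]
grip_width: 41.6
t 5.5 pos [627.6 -94.8 242.5] jaw 64.2 toolx [-0.001  0.001 -1.   ] j6 -1.39 F [ 0.4 -0.2 -2. ] w 41.6
jaw 64.2: turn 0.0 deg, then shift cm [ 1.598e+01 -7.000e-02 -1.000e-02] j6 end -1.27
jaw 64.2: turn -180.0 deg, then shift cm [1.598e+01 7.000e-02 1.000e-02] j6 end -4.41
```

```bash
python3 -m crank '[{"linear":[1.5,0,0],"delta_rot":[0,0,0],"fingers":0.3},{"linear":[3.5,0,0],"delta_rot":[0,0,0],"fingers":0.3},{"linear":[3.5,0,0],"delta_rot":[0,0,0],"fingers":0.3},{"linear":[3.5,0,0],"delta_rot":[0,0,0],"fingers":0.3},{"linear":[2.2,0,0],"delta_rot":[0,0,0],"fingers":0.3}]'
python3 -m crank '[{"linear":[0.9,0,0],"delta_rot":[0,0,0],"fingers":0.3},{"linear":[0.3,0,0],"delta_rot":[0,0,0],"fingers":0.3},{"linear":[0.1,0,0],"delta_rot":[0,0,0],"fingers":0.3},{"linear":[0.1,0,0],"delta_rot":[0,0,0],"fingers":0.3},{"linear":[0,0,0],"delta_rot":[0,0,0],"fingers":0.3}]'
python3 go.py
```

```text
time: 5.95
tool_pos: [626.6, -93.8, 98.1]
tcp_rot: [-3.075, 1.567, 2.76]
contact_force: [-0.5, -1.3, -2.7]
grip_width: 41.8
time: 6.45
tool_pos: [628.4, -96.1, 87.9]
tcp_rot: [0.252, 1.569, -0.199]
contact_force: [-0.3, 0.3, -2.2]
grip_width: 41.3
t 6.5 pos [628.4 -96.1  87.9] jaw 64.2 toolx [ 0.002 -0.    -1.   ] j6 -1.39 F [-0.3  0.3 -2.2] w 41.3
```

```bash
python3 -m crank '[{"linear":[0.1,0,0],"delta_rot":[0,0,0],"fingers":0.3},{"linear":[0.1,0,0],"delta_rot":[0,0,0],"fingers":0.3},{"linear":[0.1,0,0],"delta_rot":[0,0,0],"fingers":0.3},{"linear":[0,0,0],"delta_rot":[0,0,0],"fingers":0.3},{"linear":[0,0,0],"delta_rot":[0,0,0],"fingers":0.3}]'
python3 -m crank '[{"linear":[0.05,0,0],"delta_rot":[0,0,0],"fingers":0.3},{"linear":[0,0,0],"delta_rot":[0,0,0],"fingers":0.3},{"linear":[0,0,0],"delta_rot":[0,0,0],"fingers":0.3},{"linear":[0,0,0],"delta_rot":[0,0,0],"fingers":0.3},{"linear":[0,0,0],"delta_rot":[0,0,0],"fingers":0.3}]'
```

```text
time: 6.95
tool_pos: [627.8, -96.1, 83.6]
tcp_rot: [2.849, 1.571, 2.398]
contact_force: [0.6, -0.0, -1.4]
grip_width: 41.6
time: 7.45
tool_pos: [627.8, -96.1, 83.2]
tcp_rot: [1.53, 1.571, 1.079]
contact_force: [-0.8, -0.6, -2.2]
grip_width: 41.7
```

```bash
python3 -m crank '[{"linear":[0.05,0,0],"delta_rot":[0,0,0],"fingers":0.3},{"linear":[0,0,0],"delta_rot":[0,0,0],"fingers":0.3},{"linear":[0,0,0],"delta_rot":[0,0,0],"fingers":0.3},{"linear":[0,0,0],"delta_rot":[0,0,0],"fingers":0.3},{"linear":[0,0,0],"delta_rot":[0,0,0],"fingers":0.3}]'
python3 -m crank '[{"linear":[0.05,0,0],"delta_rot":[0,0,0],"fingers":0.3},{"linear":[0,0,0],"delta_rot":[0,0,0],"fingers":0.3},{"linear":[0,0,0],"delta_rot":[0,0,0],"fingers":0.3},{"linear":[0,0,0],"delta_rot":[0,0,0],"fingers":0.3},{"linear":[0,0,0],"delta_rot":[0,0,0],"fingers":0.3}]'
python3 -m crank '[{"linear":[0.05,0,0],"delta_rot":[0,0,0],"fingers":0.3},{"linear":[0,0,0],"delta_rot":[0,0,0],"fingers":0.3},{"linear":[0,0,0],"delta_rot":[0,0,0],"fingers":0.3},{"linear":[0,0,0],"delta_rot":[0,0,0],"fingers":0.3},{"linear":[0,0,0],"delta_rot":[0,0,0],"fingers":0.3}]'
```

```text
time: 7.95
tool_pos: [627.9, -96.1, 83.2]
tcp_rot: [0.434, 1.57, -0.017]
contact_force: [-2.8, 1.0, 5.4]
grip_width: 41.2
time: 8.45
tool_pos: [627.9, -96.1, 83.2]
tcp_rot: [0.227, 1.57, -0.224]
contact_force: [-5.4, 1.3, 8.1]
grip_width: 41.5
time: 8.95
tool_pos: [627.9, -96.1, 83.2]
tcp_rot: [0.182, 1.57, -0.269]
contact_force: [-5.7, 1.1, 11.4]
grip_width: 41.9
```

On the rest: contact showed at TCP z 83, the same height as the pick. Release, lift, then turn toward the square finial.

```bash
python3 -m crank '[{"linear":[-0.05,0,0],"delta_rot":[0,0,0],"fingers":0.46},{"linear":[0,0,0],"delta_rot":[0,0,0],"fingers":0.5},{"linear":[0,0,0],"delta_rot":[0,0,0],"fingers":0.6},{"linear":[0,0,0],"delta_rot":[0,0,0],"fingers":0.8},{"linear":[0,0,0],"delta_rot":[0,0,0],"fingers":0.9}]'
python3 -m crank '[{"linear":[0,0,0],"delta_rot":[0,0,0],"fingers":0.9},{"linear":[-1.5,0,0],"delta_rot":[0,0,0],"fingers":0.9},{"linear":[-3.5,0,0],"delta_rot":[0,0,0],"fingers":0.9},{"linear":[-3.5,0,0],"delta_rot":[8,0,0],"fingers":0.9},{"linear":[-3.5,0,0],"delta_rot":[8,0,0],"fingers":0.9}]'
python3 -m crank '[{"linear":[-3,0,0],"delta_rot":[8,0,0],"fingers":0.9},{"linear":[0,0,0],"delta_rot":[8,0,0],"fingers":0.9},{"linear":[0,0,0],"delta_rot":[8,0,0],"fingers":0.9},{"linear":[0,0,0],"delta_rot":[8,0,0],"fingers":0.9},{"linear":[0,0,0],"delta_rot":[8,0,0],"fingers":0.9}]'
python3 -m crank '[{"linear":[0,0,0],"delta_rot":[2.9,0,0],"fingers":0.9},{"linear":[0,0,0],"delta_rot":[0,0,0],"fingers":0.9},{"linear":[0,0,0],"delta_rot":[0,0,0],"fingers":0.9},{"linear":[0,0,0],"delta_rot":[0,0,0],"fingers":0.9},{"linear":[0,0,0],"delta_rot":[0,0,0],"fingers":0.9}]'
python3 go.py 508.1 -292.8 83 5.3
```

```text
time: 9.45
tool_pos: [627.8, -96.1, 81.9]
tcp_rot: [3.052, 1.57, 2.601]
contact_force: [0.5, 0.1, 0.0]
grip_width: 65.3
time: 9.95
tool_pos: [627.7, -96.0, 203.4]
tcp_rot: [-2.899, 1.57, 2.649]
contact_force: [0.5, -0.9, -0.2]
grip_width: 82.7
time: 10.45
tool_pos: [627.8, -96.1, 232.2]
tcp_rot: [2.361, 1.571, 0.927]
contact_force: [0.4, 1.4, 0.4]
grip_width: 82.7
time: 10.95
tool_pos: [627.8, -96.1, 232.2]
tcp_rot: [2.467, 1.571, 0.989]
contact_force: [-0.2, 0.2, 0.1]
grip_width: 83.0
t 10.9 pos [627.8 -96.1 232.2] jaw 5.3 toolx [ 0.  0. -1.] j6 -0.37 F [-0.2  0.2  0.1] w 83.0
jaw 5.3: turn 0.0 deg, then shift cm [ 14.92 -13.74  18.48] j6 end -0.62
jaw 5.3: turn -180.0 deg, then shift cm [ 14.92  13.74 -18.48] j6 end -3.76
```

```bash
python3 -m crank '[{"linear":[0,-1,1.5],"delta_rot":[0,0,0],"fingers":0.9},{"linear":[0,-2.4,3.2],"delta_rot":[0,0,0],"fingers":0.9},{"linear":[0,-2.4,3.2],"delta_rot":[0,0,0],"fingers":0.9},{"linear":[0,-2.4,3.2],"delta_rot":[0,0,0],"fingers":0.9},{"linear":[0,-2.4,3.2],"delta_rot":[0,0,0],"fingers":0.9}]'
python3 -m crank '[{"linear":[0,-2.2,2.9],"delta_rot":[0,0,0],"fingers":0.9},{"linear":[2,-0.94,1.28],"delta_rot":[0,0,0],"fingers":0.9},{"linear":[3,0,0],"delta_rot":[0,0,0],"fingers":0.9},{"linear":[0,0,0],"delta_rot":[0,0,0],"fingers":0.9},{"linear":[0,0,0],"delta_rot":[0,0,0],"fingers":0.9}]'
python3 go.py 508.1 -292.8 83 5.3
python3 -c "
from h import *
a=[]
for n,p in(('scene',(508,-293,60)),('top',(508,-293,60))):
    c=capture(n);u,v=proj(c,p).astype(int);a.append(cv2.resize(c['image'][v-60:v+60,u-60:u+60],(400,400),interpolation=cv2.INTER_CUBIC))
cv2.imwrite('pics/g2.png',np.hstack(a))"
```

```text
time: 11.45
tool_pos: [533.7, -250.2, 232.3]
tcp_rot: [-0.036, 1.57, -1.515]
contact_force: [0.5, -0.2, -1.1]
grip_width: 82.7
time: 11.95
tool_pos: [507.5, -293.1, 182.5]
tcp_rot: [-2.313, 1.57, 2.491]
contact_force: [-0.1, -0.8, 1.1]
grip_width: 82.8
t 11.9 pos [ 507.5 -293.1  182.5] jaw 5.3 toolx [-0.001  0.    -1.   ] j6 -0.75 F [-0.1 -0.8  1.1] w 82.8
jaw 5.3: turn -0.0 deg, then shift cm [ 9.95  0.06 -0.02] j6 end -0.62
jaw 5.3: turn 180.0 deg, then shift cm [ 9.95 -0.06  0.02] j6 end 2.53
```

View pics/g2.png

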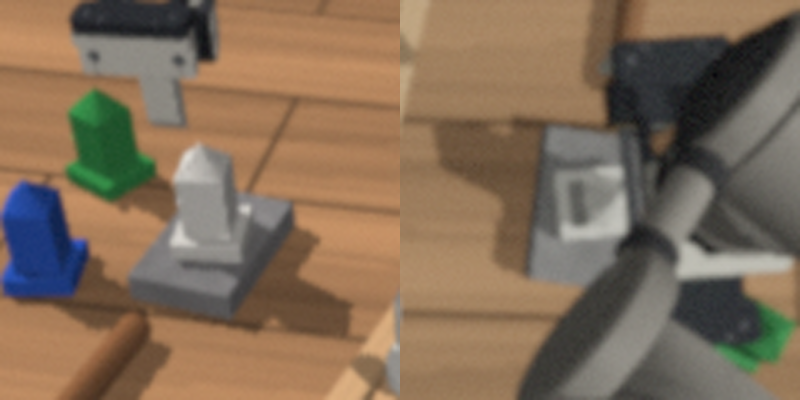

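```bash
python3 -c "
from h import *
for n in('scene','top'):
    c=capture(n);o=proj(c,(508,-293,60)).astype(int)-60
    for p in((554,-288,157),(462,-297,157),(508,-293,157),(508,-293,114),(550,-288,250),(466,-297,250)): print(n,p,((proj(c,p)-o)*400/120).round())
"
```

```text
scene (554, -288, 157) [170. 129.]
scene (462, -297, 157) [201.  60.]
scene (508, -293, 157) [185.  93.]
scene (508, -293, 114) [193. 143.]
scene (550, -288, 250) [151.   5.]
scene (466, -297, 250) [182. -54.]
top (554, -288, 157) [229. 130.]
top (462, -297, 157) [242. 263.]
top (508, -293, 157) [236. 196.]
top (508, -293, 114) [220. 198.]
top (550, -288, 250) [269. 122.]
top (466, -297, 250) [285. 257.]
```

```bash
python3 -c "
from h import *
t=cv2.imread('pics/top0.png');s=cv2.imread('pics/scene0.png')
a=cv2.resize(t[213:253,391:431],(400,400),interpolation=cv2.INTER_LANCZOS4);b=cv2.resize(s[160:220,195:255],(400,400),interpolation=cv2.INTER_LANCZOS4)
cv2.imwrite('pics/z3.png',np.hstack([cv2.convertScaleAbs(a,alpha=1.2),cv2.convertScaleAbs(b,alpha=1.2)]))"
```

```text
(no output)
```

View pics/z3.png

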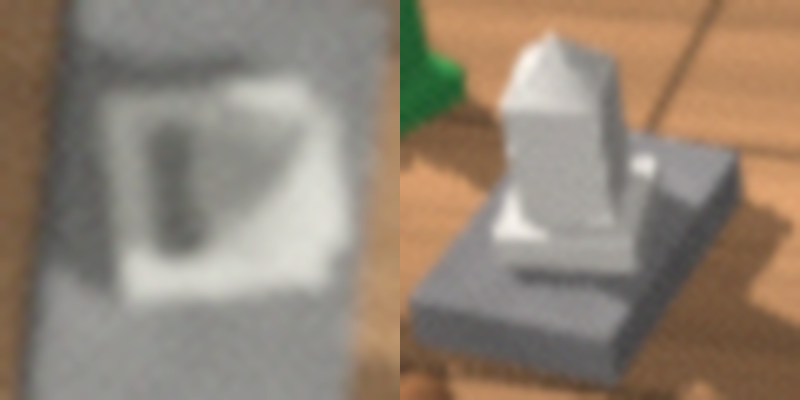

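In the 10x top crop the foot corners are (100,95),(308,82),(325,293),(122,303), and the bulge at (345,190) is the shaft top. So the true centre is about 3 mm further to +y, (507.5,-289.5), which agrees with the scene view. I'll correct for it and grip.

```bash
python3 -m crank '[{"linear":[1.5,0,-0.35],"delta_rot":[0,0,0],"fingers":0.9},{"linear":[2.5,0,0],"delta_rot":[0,0,0],"fingers":0.9},{"linear":[2.5,0,0],"delta_rot":[0,0,0],"fingers":0.9},{"linear":[2.2,0,0],"delta_rot":[0,0,0],"fingers":0.9},{"linear":[1.2,0,0],"delta_rot":[0,0,0],"fingers":0.9}]'
python3 -m crank '[{"linear":[0,0,0],"delta_rot":[0,0,0],"fingers":0.6},{"linear":[0,0,0],"delta_rot":[0,0,0],"fingers":0.5},{"linear":[0,0,0],"delta_rot":[0,0,0],"fingers":0.4},{"linear":[0,0,0],"delta_rot":[0,0,0],"fingers":0.3},{"linear":[0,0,0],"delta_rot":[0,0,0],"fingers":0.25}]'
python3 -m crank '[{"linear":[0,0,0],"delta_rot":[0,0,0],"fingers":0.25},{"linear":[0,0,0],"delta_rot":[0,0,0],"fingers":0.25},{"linear":[0,0,0],"delta_rot":[0,0,0],"fingers":0.25},{"linear":[0,0,0],"delta_rot":[0,0,0],"fingers":0.25},{"linear":[0,0,0],"delta_rot":[0,0,0],"fingers":0.25}]'
python3 -m crank '[{"linear":[-1,0,0],"delta_rot":[0,0,0],"fingers":0.25},{"linear":[-3.5,0,0],"delta_rot":[0,0,0],"fingers":0.25},{"linear":[-4,0,0],"delta_rot":[0,0,0],"fingers":0.25},{"linear":[-4,0,0],"delta_rot":[0,0,0],"fingers":0.25},{"linear":[-3.5,0,0],"delta_rot":[0,0,0],"fingers":0.25}]'
python3 -m crank '[{"linear":[0,0,0],"delta_rot":[6,0,0],"fingers":0.25},{"linear":[0,0,0],"delta_rot":[8,0,0],"fingers":0.25},{"linear":[0,0,0],"delta_rot":[8,0,0],"fingers":0.25},{"linear":[0,0,0],"delta_rot":[5.4,0,0],"fingers":0.25},{"linear":[0,0,0],"delta_rot":[0,0,0],"fingers":0.25}]'
python3 go.py 585.2 303.7 83 -22.1
```

```text
time: 12.65
tool_pos: [507.6, -288.7, 82.3]
tcp_rot: [-2.358, 1.57, 2.447]
contact_force: [-0.3, -0.6, 0.0]
grip_width: 82.8
time: 13.15
tool_pos: [508.0, -289.5, 84.0]
tcp_rot: [0.902, 1.569, -0.577]
contact_force: [0.3, -0.1, -0.4]
grip_width: 47.2
time: 13.65
tool_pos: [508.0, -289.4, 83.6]
tcp_rot: [0.979, 1.57, -0.499]
contact_force: [-0.5, 0.3, 4.3]
grip_width: 35.9
time: 14.15
tool_pos: [507.2, -289.0, 245.1]
tcp_rot: [-2.271, 1.57, 2.534]
contact_force: [0.9, -0.9, -2.3]
grip_width: 36.0
time: 14.65
tool_pos: [507.1, -289.0, 242.9]
tcp_rot: [-1.853, 1.569, 2.472]
contact_force: [0.7, 0.8, -3.0]
grip_width: 35.8
t 14.7 pos [ 507.1 -289.   242.9] jaw -22.2 toolx [-0.001  0.001 -1.   ] j6 -0.26 F [ 0.7  0.8 -3. ] w 35.8
jaw -22.1: turn -0.1 deg, then shift cm [ 16.04 -15.04 -57.84] j6 end 0.86
jaw -22.1: turn 179.9 deg, then shift cm [16.04 15.04 57.84] j6 end 4.01
```

```bash
python3 -m crank '[{"linear":[0,-0.3,-1],"delta_rot":[0,0,0],"fingers":0.25},{"linear":[0,-0.7,-2.8],"delta_rot":[0,0,0],"fingers":0.25},{"linear":[0,-1,-4],"delta_rot":[0,0,0],"fingers":0.25},{"linear":[0,-1,-4],"delta_rot":[0,0,0],"fingers":0.25},{"linear":[0,-1,-4],"delta_rot":[0,0,0],"fingers":0.25}]'
python3 -m crank '[{"linear":[0,-1,-4],"delta_rot":[0,0,0],"fingers":0.25},{"linear":[0,-1,-4],"delta_rot":[0,0,0],"fingers":0.25},{"linear":[0,-1,-4],"delta_rot":[0,0,0],"fingers":0.25},{"linear":[0,-1,-4],"delta_rot":[0,0,0],"fingers":0.25},{"linear":[0,-1,-4],"delta_rot":[0,0,0],"fingers":0.25}]'
python3 -m crank '[{"linear":[0,-1,-4],"delta_rot":[0,0,0],"fingers":0.25},{"linear":[0,-1,-4],"delta_rot":[0,0,0],"fingers":0.25},{"linear":[0,-1,-4],"delta_rot":[0,0,0],"fingers":0.25},{"linear":[0,-1,-4],"delta_rot":[0,0,0],"fingers":0.25},{"linear":[0,-1,-3],"delta_rot":[0,0,0],"fingers":0.25}]'
python3 -m crank '[{"linear":[0,-0.7,-2],"delta_rot":[0,0,0],"fingers":0.25},{"linear":[0,-0.3,-1],"delta_rot":[0,0,0],"fingers":0.25},{"linear":[0,0,0],"delta_rot":[0,0,0],"fingers":0.25},{"linear":[0,0,0],"delta_rot":[0,0,0],"fingers":0.25},{"linear":[0,0,0],"delta_rot":[0,0,0],"fingers":0.25}]'
python3 go.py 585.2 303.7 83 -22.1
```

```text
time: 15.15
tool_pos: [529.7, -125.6, 243.1]
tcp_rot: [-2.059, 1.57, 2.269]
contact_force: [0.2, 0.1, -3.8]
grip_width: 35.9
time: 15.65
tool_pos: [558.5, 78.6, 243.3]
tcp_rot: [-1.657, 1.57, 2.672]
contact_force: [1.5, -0.6, -2.6]
grip_width: 35.8
time: 16.15
tool_pos: [583.6, 274.1, 242.9]
tcp_rot: [-1.72, 1.57, 2.61]
contact_force: [0.8, -0.5, -3.0]
grip_width: 36.0
time: 16.65
tool_pos: [586.5, 301.4, 243.4]
tcp_rot: [0.038, 1.57, -1.92]
contact_force: [-0.8, 0.3, -2.0]
grip_width: 35.9
t 16.6 pos [586.5 301.4 243.4] jaw -22.2 toolx [-0. -0. -1.] j6 0.75 F [-0.8  0.3 -2. ] w 35.9
jaw -22.1: turn -0.1 deg, then shift cm [16.04 -0.21 -0.17] j6 end 0.86
jaw -22.1: turn 179.9 deg, then shift cm [16.04  0.21  0.17] j6 end 4.01
```

```bash
python3 -m crank '[{"linear":[1.5,-0.2,-0.2],"delta_rot":[0,0,0],"fingers":0.25},{"linear":[3.5,0,0],"delta_rot":[0,0,0],"fingers":0.25},{"linear":[3.5,0,0],"delta_rot":[0,0,0],"fingers":0.25},{"linear":[3.5,0,0],"delta_rot":[0,0,0],"fingers":0.25},{"linear":[2,0,0],"delta_rot":[0,0,0],"fingers":0.25}]'
python3 -m crank '[{"linear":[1.2,0,0],"delta_rot":[0,0,0],"fingers":0.25},{"linear":[0.3,0,0],"delta_rot":[0,0,0],"fingers":0.25},{"linear":[0,0,0],"delta_rot":[0,0,0],"fingers":0.25},{"linear":[0,0,0],"delta_rot":[0,0,0],"fingers":0.25},{"linear":[0,0,0],"delta_rot":[0,0,0],"fingers":0.25}]'
python3 go.py 585.2 303.7 83 -22.1
cat > pic.py <<'E'
import sys
from h import *
x,y,z,r=map(float,sys.argv[2:6]);r=int(r);a=[]
for n in('scene','top'):
    c=capture(n);u,v=proj(c,(x,y,z)).astype(int);print(n,"origin",u-r,v-r,"scale",400/(2*r));a.append(cv2.resize(c['image'][v-r:v+r,u-r:u+r],(400,400),interpolation=cv2.INTER_CUBIC))
cv2.imwrite('pics/'+sys.argv[1],np.hstack(a))
E
python3 pic.py p4.png 585 304 45 32
```

```text
time: 17.15
tool_pos: [584.3, 303.4, 100.3]
tcp_rot: [-0.776, 1.567, -2.734]
contact_force: [-0.9, 0.1, -3.0]
grip_width: 36.0
time: 17.65
tool_pos: [586.1, 305.5, 89.8]
tcp_rot: [2.343, 1.568, 0.386]
contact_force: [-0.2, 0.3, -2.4]
grip_width: 36.2
t 17.6 pos [586.1 305.5  89.8] jaw -22.1 toolx [ 0.003  0.001 -1.   ] j6 0.75 F [-0.2  0.3 -2.4] w 36.2
jaw -22.1: turn -0.0 deg, then shift cm [ 0.68 -0.01  0.2 ] j6 end 0.86
jaw -22.1: turn 180.0 deg, then shift cm [ 0.68  0.01 -0.2 ] j6 end 4.01
scene origin 429 204 scale 6.25
top origin 153 163 scale 6.25
```

View pics/p4.png

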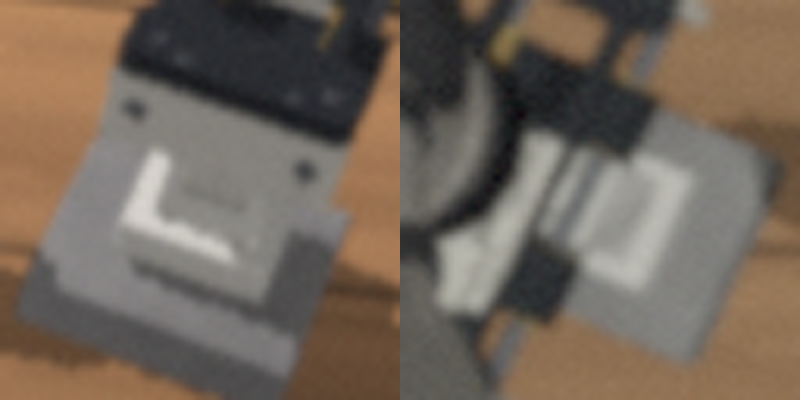

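```bash
python3 -c "
from h import *
c=capture('top')
a=np.radians(-22.1);R=np.array([[np.cos(a),-np.sin(a)],[np.sin(a),np.cos(a)]])
for p,z in(((692,172),47),((640,292),47),((692,357),24),((765,150),24)):
    w=ray(c,(153+(p[0]-400)/6.25,163+p[1]/6.25),z);print(p,w.round(1),'rel plinth axes',((w-[585.2,303.7])@R).round(1))
c=capture('scene')
for p,z in(((235,262),47),((155,152),47),((122,222),47),((278,245),47),((350,210),24),((295,375),24),((20,290),24)):
    w=ray(c,(429+p[0]/6.25,204+p[1]/6.25),z);print(p,w.round(1),'rel plinth axes',((w-[585.2,303.7])@R).round(1))
"
```

```text
(692, 172) [599.7 268.1] rel plinth axes [ 26.8 -27.5]
(640, 292) [548.8 286.5] rel plinth axes [-27.2 -29.6]
(692, 357) [523.8 270.3] rel plinth axes [-44.3 -54.1]
(765, 150) [613.2 244.7] rel plinth axes [ 48.2 -44.1]
(235, 262) [616.7 310.4] rel plinth axes [26.7 18.1]
(155, 152) [562.9 288.3] rel plinth axes [-14.9 -22.7]
(122, 222) [603.1 272.6] rel plinth axes [ 28.3 -22.1]
(278, 245) [605.3 326.8] rel plinth axes [ 9.9 29. ]
(350, 210) [556.3 365.8] rel plinth axes [-50.2  46.7]
(295, 375) [645.8 333.1] rel plinth axes [45.1 50. ]
(20, 290) [620.5 240.1] rel plinth axes [ 56.7 -45.6]
```

The foot sits within about 2 mm of the plinth's middle in both views, so I'll set it down.

```bash
python3 -m crank '[{"linear":[0.2,0,0],"delta_rot":[0,0,0],"fingers":0.25},{"linear":[0.2,0,0],"delta_rot":[0,0,0],"fingers":0.25},{"linear":[0.1,0,0],"delta_rot":[0,0,0],"fingers":0.25},{"linear":[0,0,0],"delta_rot":[0,0,0],"fingers":0.25},{"linear":[0,0,0],"delta_rot":[0,0,0],"fingers":0.25}]'
python3 -m crank '[{"linear":[0.05,0,0],"delta_rot":[0,0,0],"fingers":0.25},{"linear":[0,0,0],"delta_rot":[0,0,0],"fingers":0.25},{"linear":[0.05,0,0],"delta_rot":[0,0,0],"fingers":0.25},{"linear":[0,0,0],"delta_rot":[0,0,0],"fingers":0.25},{"linear":[0,0,0],"delta_rot":[0,0,0],"fingers":0.25}]'
python3 go.py
```

```text
time: 18.35
tool_pos: [585.3, 305.3, 83.6]
tcp_rot: [2.948, 1.571, 0.991]
contact_force: [-3.4, -0.5, 2.5]
grip_width: 36.3
time: 18.85
tool_pos: [585.3, 305.3, 83.6]
tcp_rot: [2.361, 1.57, 0.404]
contact_force: [-4.1, -2.0, 8.7]
grip_width: 35.9
t 18.9 pos [585.3 305.3  83.6] jaw -22.1 toolx [ 0.001  0.    -1.   ] j6 0.75 F [-4.1 -2.   8.7] w 35.9
```

```bash
python3 -m crank '[{"linear":[-0.05,0,0],"delta_rot":[0,0,0],"fingers":0.4},{"linear":[0,0,0],"delta_rot":[0,0,0],"fingers":0.45},{"linear":[0,0,0],"delta_rot":[0,0,0],"fingers":0.6},{"linear":[0,0,0],"delta_rot":[0,0,0],"fingers":0.8},{"linear":[0,0,0],"delta_rot":[0,0,0],"fingers":0.9}]'
python3 -m crank '[{"linear":[0,0,0],"delta_rot":[0,0,0],"fingers":0.9},{"linear":[-1.5,0,0],"delta_rot":[0,0,0],"fingers":0.9},{"linear":[-3.5,0,0],"delta_rot":[0,0,0],"fingers":0.9},{"linear":[-3.5,0,0],"delta_rot":[-8,0,0],"fingers":0.9},{"linear":[-3.5,0,0],"delta_rot":[-8,0,0],"fingers":0.9}]'
python3 -m crank '[{"linear":[-3,0,0],"delta_rot":[-8,0,0],"fingers":0.9},{"linear":[0,0,0],"delta_rot":[-8,0,0],"fingers":0.9},{"linear":[0,0,0],"delta_rot":[-8,0,0],"fingers":0.9},{"linear":[0,0,0],"delta_rot":[-8,0,0],"fingers":0.9},{"linear":[0,0,0],"delta_rot":[-8,0,0],"fingers":0.9}]'
python3 -m crank '[{"linear":[0,0,0],"delta_rot":[-8,0,0],"fingers":0.9},{"linear":[0,0,0],"delta_rot":[-8,0,0],"fingers":0.9},{"linear":[0,0,0],"delta_rot":[-8,0,0],"fingers":0.9},{"linear":[0,0,0],"delta_rot":[-3.6,0,0],"fingers":0.9},{"linear":[0,0,0],"delta_rot":[0,0,0],"fingers":0.9}]'
python3 go.py 439.4 72.2 83 61.5
```

```text
time: 19.35
tool_pos: [585.4, 305.3, 82.5]
tcp_rot: [-2.637, 1.571, 1.69]
contact_force: [0.4, -0.2, 0.3]
grip_width: 60.7
time: 19.85
tool_pos: [585.3, 305.3, 205.4]
tcp_rot: [2.099, 1.57, 0.427]
contact_force: [0.8, 0.7, 0.4]
grip_width: 82.3
time: 20.35
tool_pos: [585.4, 305.3, 234.2]
tcp_rot: [1.389, 1.569, 0.416]
contact_force: [0.0, 0.4, -0.7]
grip_width: 82.3
time: 20.85
tool_pos: [585.4, 305.3, 234.0]
tcp_rot: [0.896, 1.569, 0.399]
contact_force: [-0.7, 1.1, 0.1]
grip_width: 82.8
t 20.9 pos [585.4 305.3 234. ] jaw 61.5 toolx [ 0.001  0.001 -1.   ] j6 -0.71 F [-0.7  1.1  0.1] w 82.8
jaw 61.5: turn -0.0 deg, then shift cm [ 15.07 -27.47  -1.72] j6 end -0.91
jaw 61.5: turn 180.0 deg, then shift cm [15.07 27.47  1.72] j6 end 2.23
```

```bash
python3 -m crank '[{"linear":[0,-2,-0.1],"delta_rot":[0,0,0],"fingers":0.9},{"linear":[0,-4,-0.3],"delta_rot":[0,0,0],"fingers":0.9},{"linear":[0,-4,-0.3],"delta_rot":[0,0,0],"fingers":0.9},{"linear":[0,-4,-0.3],"delta_rot":[0,0,0],"fingers":0.9},{"linear":[0,-4,-0.3],"delta_rot":[0,0,0],"fingers":0.9}]'
python3 -m crank '[{"linear":[0,-4,-0.3],"delta_rot":[0,0,0],"fingers":0.9},{"linear":[0,-4,-0.1],"delta_rot":[0,0,0],"fingers":0.9},{"linear":[2,-1.5,0],"delta_rot":[0,0,0],"fingers":0.9},{"linear":[3,0,0],"delta_rot":[0,0,0],"fingers":0.9},{"linear":[0,0,0],"delta_rot":[0,0,0],"fingers":0.9}]'
python3 go.py 439.4 72.2 83 61.5
sed -i 's/^for n,x,y,m in.*/for n,x,y,m in(("square_pl",188,197,low),("oblong_pl",411,233,low)):/' meas.py; python3 meas.py | head -2
python3 -c "
from h import *
c=capture('top')['image'];s=capture('scene')['image']
cv2.imwrite('pics/p5.png',np.hstack([cv2.resize(a,(396,396),interpolation=cv2.INTER_CUBIC) for a in(c[164:230,155:221],s[155:245,310:400])]))"
```

```text
time: 21.35
tool_pos: [487.0, 152.2, 233.5]
tcp_rot: [0.631, 1.57, 0.132]
contact_force: [0.7, -1.3, 0.3]
grip_width: 82.5
time: 21.85
tool_pos: [437.2, 71.3, 181.1]
tcp_rot: [-2.68, 1.566, 3.102]
contact_force: [-0.6, -0.2, 0.5]
grip_width: 82.6
t 21.9 pos [437.2  71.3 181.1] jaw 61.3 toolx [-0.005  0.    -1.   ] j6 -1.08 F [-0.6 -0.2  0.5] w 82.6
jaw 61.5: turn -0.2 deg, then shift cm [9.8  0.21 0.19] j6 end -0.91
jaw 61.5: turn 179.8 deg, then shift cm [ 9.8  -0.21 -0.19] j6 end 2.23
square_pl [array([585.2, 303.6]), np.float64(96.2), np.float64(97.6), np.float64(67.8)]
oblong_pl [array([ 504.8, -293.2]), np.float64(125.3), np.float64(82.6), np.float64(173.3)]
```

View pics/p5.png

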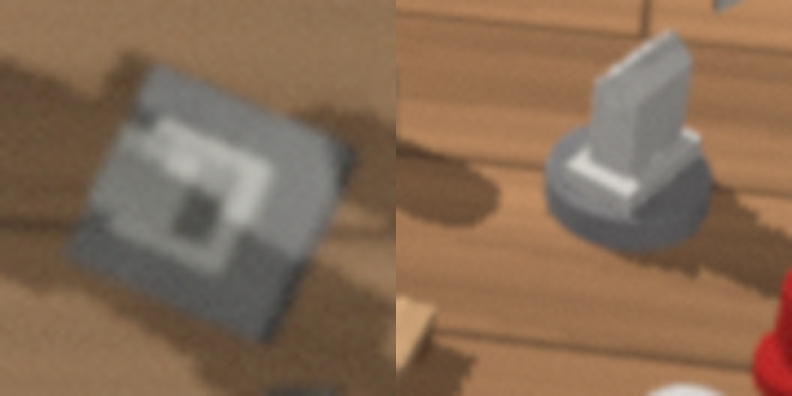

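The square finial stands upright and squared on its plinth (foot corner around (268,165) in the left crop). The oblong is ready to grip.

```bash
python3 -m crank '[{"linear":[1.5,0,0],"delta_rot":[0,0,0],"fingers":0.9},{"linear":[2.5,0,0],"delta_rot":[0,0,0],"fingers":0.9},{"linear":[2.5,0,0],"delta_rot":[0,0,0],"fingers":0.9},{"linear":[2.2,0,0],"delta_rot":[0,0,0],"fingers":0.9},{"linear":[1.2,0,0],"delta_rot":[0,0,0],"fingers":0.9}]'
python3 -m crank '[{"linear":[0,0,0],"delta_rot":[0,0,0],"fingers":0.6},{"linear":[0,0,0],"delta_rot":[0,0,0],"fingers":0.5},{"linear":[0,0,0],"delta_rot":[0,0,0],"fingers":0.4},{"linear":[0,0,0],"delta_rot":[0,0,0],"fingers":0.3},{"linear":[0,0,0],"delta_rot":[0,0,0],"fingers":0.2}]'
python3 -m crank '[{"linear":[0,0,0],"delta_rot":[0,0,0],"fingers":0.2},{"linear":[0,0,0],"delta_rot":[0,0,0],"fingers":0.2},{"linear":[0,0,0],"delta_rot":[0,0,0],"fingers":0.2},{"linear":[0,0,0],"delta_rot":[0,0,0],"fingers":0.2},{"linear":[0,0,0],"delta_rot":[0,0,0],"fingers":0.2}]'
python3 go.py
python3 -m crank '[{"linear":[-1,0,0],"delta_rot":[0,0,0],"fingers":0.2},{"linear":[-3.5,0,0],"delta_rot":[0,0,0],"fingers":0.2},{"linear":[-4,0,0],"delta_rot":[0,0,0],"fingers":0.2},{"linear":[-4,0,0],"delta_rot":[0,0,0],"fingers":0.2},{"linear":[-3.5,0,0],"delta_rot":[0,0,0],"fingers":0.2}]'
python3 -m crank '[{"linear":[0,0,0],"delta_rot":[-5,0,0],"fingers":0.2},{"linear":[0,0,0],"delta_rot":[-8,0,0],"fingers":0.2},{"linear":[0,0,0],"delta_rot":[-6,0,0],"fingers":0.2},{"linear":[0,0,0],"delta_rot":[-2.8,0,0],"fingers":0.2},{"linear":[0,0,0],"delta_rot":[0,0,0],"fingers":0.2}]'
python3 go.py 504.8 -293.2 83 83.3
```

```text
time: 22.55
tool_pos: [439.5, 72.2, 83.3]
tcp_rot: [0.906, 1.571, 0.408]
contact_force: [0.7, -0.3, -0.4]
grip_width: 82.7
time: 23.05
tool_pos: [439.5, 71.8, 84.4]
tcp_rot: [0.529, 1.569, 0.031]
contact_force: [0.2, 0.0, -0.1]
grip_width: 46.9
time: 23.55
tool_pos: [439.2, 71.9, 83.9]
tcp_rot: [0.885, 1.57, 0.388]
contact_force: [1.2, 2.0, 2.3]
grip_width: 30.2
t 23.6 pos [439.2  71.9  83.9] jaw 61.5 toolx [ 0.  0. -1.] j6 -1.08 F [1.2 2.  2.3] w 30.2
time: 24.05
tool_pos: [438.4, 71.6, 245.8]
tcp_rot: [-1.827, 1.571, -2.325]
contact_force: [0.6, 0.3, -4.2]
grip_width: 30.5
time: 24.55
tool_pos: [438.4, 71.6, 243.7]
tcp_rot: [-2.922, 1.569, -3.04]
contact_force: [0.3, -0.5, -2.5]
grip_width: 30.0
t 24.6 pos [438.4  71.6 243.7] jaw 83.3 toolx [-0.001 -0.    -1.   ] j6 -1.46 F [ 0.3 -0.5 -2.5] w 30.0
jaw 83.3: turn -0.0 deg, then shift cm [ 16.06 -35.45  10.87] j6 end -1.98
jaw 83.3: turn 180.0 deg, then shift cm [ 16.06  35.45 -10.87] j6 end 1.16
```

```bash
python3 -m crank '[{"linear":[0,-1,0.3],"delta_rot":[0,0,0],"fingers":0.2},{"linear":[0,-2.5,0.8],"delta_rot":[0,0,0],"fingers":0.2},{"linear":[0,-3.5,1.1],"delta_rot":[0,0,0],"fingers":0.2},{"linear":[0,-3.5,1.1],"delta_rot":[0,0,0],"fingers":0.2},{"linear":[0,-3.5,1.1],"delta_rot":[0,0,0],"fingers":0.2}]'
python3 -m crank '[{"linear":[0,-3.5,1.1],"delta_rot":[0,0,0],"fingers":0.2},{"linear":[0,-3.5,1.1],"delta_rot":[0,0,0],"fingers":0.2},{"linear":[0,-3.5,1.1],"delta_rot":[0,0,0],"fingers":0.2},{"linear":[0,-3.5,1.1],"delta_rot":[0,0,0],"fingers":0.2},{"linear":[0,-3.5,1.1],"delta_rot":[0,0,0],"fingers":0.2}]'
python3 -m crank '[{"linear":[0,-2.5,0.7],"delta_rot":[0,0,0],"fingers":0.2},{"linear":[0,-1.4,0.3],"delta_rot":[0,0,0],"fingers":0.2},{"linear":[0,0,0],"delta_rot":[0,0,0],"fingers":0.2},{"linear":[0,0,0],"delta_rot":[0,0,0],"fingers":0.2},{"linear":[0,0,0],"delta_rot":[0,0,0],"fingers":0.2}]'
python3 go.py 504.8 -293.2 83 83.3
python3 -m crank '[{"linear":[1.5,0,0],"delta_rot":[0,0,0],"fingers":0.2},{"linear":[3.5,0,0],"delta_rot":[0,0,0],"fingers":0.2},{"linear":[3.5,0,0],"delta_rot":[0,0,0],"fingers":0.2},{"linear":[3.5,0,0],"delta_rot":[0,0,0],"fingers":0.2},{"linear":[2,0,0],"delta_rot":[0,0,0],"fingers":0.2}]'
python3 -m crank '[{"linear":[1.2,0,0],"delta_rot":[0,0,0],"fingers":0.2},{"linear":[0.2,0,0],"delta_rot":[0,0,0],"fingers":0.2},{"linear":[0,0,0],"delta_rot":[0,0,0],"fingers":0.2},{"linear":[0,0,0],"delta_rot":[0,0,0],"fingers":0.2},{"linear":[0,0,0],"delta_rot":[0,0,0],"fingers":0.2}]'
python3 go.py 504.8 -293.2 83 83.3
python3 pic.py p6.png 505 -293 40 32
```

```text
time: 25.05
tool_pos: [466.2, -74.4, 243.7]
tcp_rot: [-2.681, 1.57, -2.8]
contact_force: [0.2, 0.2, -3.9]
grip_width: 29.9
time: 25.55
tool_pos: [499.9, -254.9, 243.5]
tcp_rot: [2.872, 1.57, 2.753]
contact_force: [1.3, -0.8, -4.0]
grip_width: 30.0
time: 26.05
tool_pos: [505.7, -291.4, 243.7]
tcp_rot: [2.085, 1.57, 1.969]
contact_force: [0.5, 0.4, -3.2]
grip_width: 30.4
t 26.1 pos [ 505.7 -291.4  243.7] jaw 83.3 toolx [-0.     0.001 -1.   ] j6 -2.11 F [ 0.5  0.4 -3.2] w 30.4
jaw 83.3: turn 0.0 deg, then shift cm [16.07 -0.21 -0.06] j6 end -1.98
jaw 83.3: turn -180.0 deg, then shift cm [16.07  0.21  0.06] j6 end -5.12
time: 26.55
tool_pos: [504.9, -290.4, 101.3]
tcp_rot: [2.534, 1.567, 2.418]
contact_force: [-0.1, -0.2, -4.5]
grip_width: 30.4
time: 27.05
tool_pos: [506.5, -292.9, 91.0]
tcp_rot: [-0.502, 1.568, -0.62]
contact_force: [0.8, 0.1, -3.5]
grip_width: 30.1
t 27.1 pos [ 506.5 -292.9   91. ] jaw 83.3 toolx [ 0.002 -0.001 -1.   ] j6 -2.11 F [ 0.8  0.1 -3.5] w 30.1
jaw 83.3: turn -0.0 deg, then shift cm [ 0.8  -0.04 -0.16] j6 end -1.98
jaw 83.3: turn 180.0 deg, then shift cm [0.8  0.04 0.16] j6 end 1.16
scene origin 188 156 scale 6.25
top origin 381 200 scale 6.25
```

View pics/p6.png

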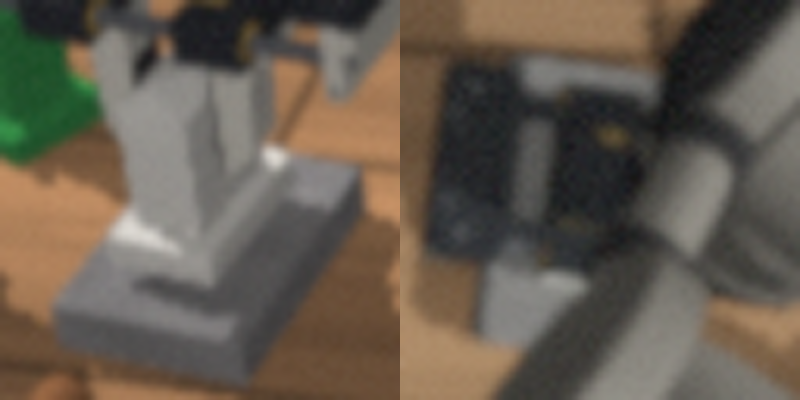

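```bash
python3 -c "
from h import *
c=capture('scene')
a=np.radians(-6.7);R=np.array([[np.cos(a),-np.sin(a)],[np.sin(a),np.cos(a)]])
for p,z in(((207,260),48),((110,245),48),((285,157),48),((58,305),24),((243,343),24),((360,168),24),((240,385),0)):
    w=ray(c,(188+p[0]/6.25,156+p[1]/6.25),z);print(p,((w-[504.8,-293.2])@R).round(1))
"
```

```text
(207, 260) [44.3 24.9]
(110, 245) [ 46.8 -15.9]
(285, 157) [-27.8  26. ]
(58, 305) [ 61.6 -35.1]
(243, 343) [61.5 45.3]
(360, 168) [-59.1  44.1]
(240, 385) [60.8 40.7]
```

The scene view suggests the held foot may sit a few mm toward +x on the plinth. I'll check with an overlay before lowering.

```bash
python3 -c "
from h import *
c=capture('scene');o=np.array([188,166]);k=13
def rect(cx,cy,w,h,a,z):
    a=np.radians(a);R=np.array([[np.cos(a),-np.sin(a)],[np.sin(a),np.cos(a)]])
    return [np.r_[np.array([cx,cy])+R@np.array(p),z] for p in((w/2,h/2),(-w/2,h/2),(-w/2,-h/2),(w/2,-h/2))]
w=cv2.resize(c['image'][166:212,188:248],None,fx=k,fy=k,interpolation=cv2.INTER_LANCZOS4)
w=cv2.convertScaleAbs(w,alpha=1.2)
for r,col in((rect(506.5,-292.9,76,46,-6.7,47.5),(0,255,0)),(rect(506.5,-292.9,76,46,-6.7,31.5),(0,255,0)),(rect(504.8,-293.2,124,84,-6.7,24),(255,255,0)),(rect(504.8,-293.2,124,84,-6.7,0),(255,255,0))):
    q=np.array([(proj(c,p)-o+.5)*k for p in r]);cv2.polylines(w,[q.round().astype(int)],True,col,1)
cv2.imwrite('pics/p7.png',w)"
```

```text
(no output)
```

View pics/p7.png

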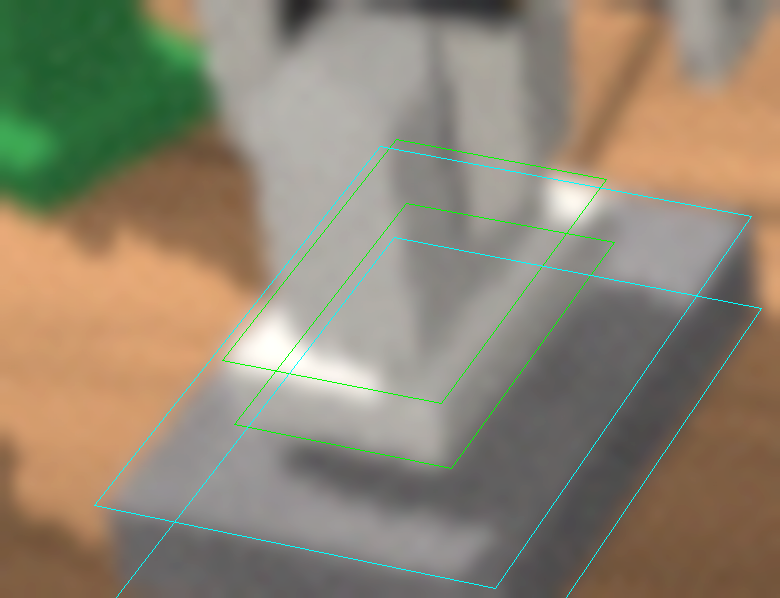

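The overlay on the TCP-centred foot fits the real corners at (230,360), (445,468) and (600,185) within about 2 mm, so my quick corner reading was off. I'll trim 1.5 mm and set it down.

```bash
python3 -m crank '[{"linear":[0.2,0,-0.1],"delta_rot":[0,0,0],"fingers":0.2},{"linear":[0.2,0,0],"delta_rot":[0,0,0],"fingers":0.2},{"linear":[0.1,0,0],"delta_rot":[0,0,0],"fingers":0.2},{"linear":[0.1,0,0],"delta_rot":[0,0,0],"fingers":0.2},{"linear":[0,0,0],"delta_rot":[0,0,0],"fingers":0.2}]'
python3 -m crank '[{"linear":[0.05,0,0],"delta_rot":[0,0,0],"fingers":0.2},{"linear":[0,0,0],"delta_rot":[0,0,0],"fingers":0.2},{"linear":[0.05,0,0],"delta_rot":[0,0,0],"fingers":0.2},{"linear":[0,0,0],"delta_rot":[0,0,0],"fingers":0.2},{"linear":[0,0,0],"delta_rot":[0,0,0],"fingers":0.2}]'
python3 go.py
```

```text
time: 27.75
tool_pos: [504.8, -292.4, 83.9]
tcp_rot: [2.328, 1.571, 2.21]
contact_force: [-2.0, 0.8, 0.4]
grip_width: 30.3
time: 28.25
tool_pos: [504.8, -292.4, 83.9]
tcp_rot: [-0.642, 1.57, -0.759]
contact_force: [-4.2, 3.6, 8.0]
grip_width: 30.4
t 28.2 pos [ 504.8 -292.4   83.9] jaw 83.3 toolx [ 0. -0. -1.] j6 -2.11 F [-4.2  3.6  8. ] w 30.4
```

```bash
python3 -m crank '[{"linear":[-0.05,0,0],"delta_rot":[0,0,0],"fingers":0.35},{"linear":[0,0,0],"delta_rot":[0,0,0],"fingers":0.4},{"linear":[0,0,0],"delta_rot":[0,0,0],"fingers":0.55},{"linear":[0,0,0],"delta_rot":[0,0,0],"fingers":0.7},{"linear":[0,0,0],"delta_rot":[0,0,0],"fingers":0.7}]'
python3 -m crank '[{"linear":[0,0,0],"delta_rot":[0,0,0],"fingers":0.7},{"linear":[-1.5,0,0],"delta_rot":[0,0,0],"fingers":0.7},{"linear":[-3.5,0,0],"delta_rot":[0,0,0],"fingers":0.7},{"linear":[-3.5,0,0],"delta_rot":[0,0,0],"fingers":0.8},{"linear":[-3.5,0,0],"delta_rot":[0,0,0],"fingers":0.9}]'
python3 -m crank '[{"linear":[-3,0,0],"delta_rot":[0,0,0],"fingers":0.9},{"linear":[0,0,0],"delta_rot":[0,0,0],"fingers":0.9},{"linear":[0,0,0],"delta_rot":[0,0,0],"fingers":0.9},{"linear":[0,0,0],"delta_rot":[0,0,0],"fingers":0.9},{"linear":[0,0,0],"delta_rot":[0,0,0],"fingers":0.9}]'
python3 go.py 627.8 -96.1 83.2 83.3
```

```text
time: 28.75
tool_pos: [504.9, -292.5, 83.1]
tcp_rot: [0.785, 1.571, 0.667]
contact_force: [-0.1, -0.9, -0.1]
grip_width: 56.4
time: 29.25
tool_pos: [504.7, -292.3, 204.3]
tcp_rot: [2.434, 1.57, 2.316]
contact_force: [0.6, -0.3, 0.5]
grip_width: 75.8
time: 29.75
tool_pos: [504.3, -292.1, 231.6]
tcp_rot: [2.574, 1.568, 2.456]
contact_force: [0.5, 0.1, -1.1]
grip_width: 83.1
t 29.8 pos [ 504.3 -292.1  231.6] jaw 83.3 toolx [-0.002  0.002 -1.   ] j6 -2.11 F [ 0.5  0.1 -1.1] w 83.1
jaw 83.3: turn -0.0 deg, then shift cm [14.85 20.88 10.01] j6 end -1.61
jaw 83.3: turn 180.0 deg, then shift cm [ 14.85 -20.88 -10.01] j6 end 1.54
```

```bash
python3 -m crank '[{"linear":[0,1.5,0.7],"delta_rot":[0,0,0],"fingers":0.9},{"linear":[0,3.5,1.7],"delta_rot":[0,0,0],"fingers":0.9},{"linear":[0,3.5,1.7],"delta_rot":[0,0,0],"fingers":0.9},{"linear":[0,3.5,1.7],"delta_rot":[0,0,0],"fingers":0.9},{"linear":[0,3.5,1.7],"delta_rot":[0,0,0],"fingers":0.9}]'
python3 -m crank '[{"linear":[0,3.5,1.6],"delta_rot":[0,0,0],"fingers":0.9},{"linear":[0,1.9,0.9],"delta_rot":[0,0,0],"fingers":0.9},{"linear":[2,0,0],"delta_rot":[0,0,0],"fingers":0.9},{"linear":[2.8,0,0],"delta_rot":[0,0,0],"fingers":0.9},{"linear":[0,0,0],"delta_rot":[0,0,0],"fingers":0.9}]'
python3 -m crank '[{"linear":[0,0,0],"delta_rot":[0,0,0],"fingers":0.9},{"linear":[0,0,0],"delta_rot":[0,0,0],"fingers":0.9},{"linear":[0,0,0],"delta_rot":[0,0,0],"fingers":0.9},{"linear":[0,0,0],"delta_rot":[0,0,0],"fingers":0.9},{"linear":[0,0,0],"delta_rot":[0,0,0],"fingers":0.9}]'
python3 go.py 627.8 -96.1 83.2 83.3
```

```text
time: 30.25
tool_pos: [598.3, -144.8, 232.6]
tcp_rot: [2.526, 1.57, 2.409]
contact_force: [0.5, -1.2, 0.1]
grip_width: 82.8
time: 30.75
tool_pos: [626.7, -94.6, 180.7]
tcp_rot: [2.946, 1.562, 2.829]
contact_force: [-1.2, -0.6, -0.1]
grip_width: 83.1
time: 31.25
tool_pos: [628.8, -96.8, 185.9]
tcp_rot: [-0.064, 1.57, -0.182]
contact_force: [-0.3, -0.3, -0.2]
grip_width: 82.7
t 31.2 pos [628.8 -96.8 185.9] jaw 83.3 toolx [ 0.001 -0.    -1.   ] j6 -1.73 F [-0.3 -0.3 -0.2] w 82.7
jaw 83.3: turn -0.0 deg, then shift cm [10.27  0.06 -0.12] j6 end -1.61
jaw 83.3: turn 180.0 deg, then shift cm [10.27 -0.06  0.12] j6 end 1.54
```

```bash
python3 -m crank '[{"linear":[1.5,0.1,-0.1],"delta_rot":[0,0,0],"fingers":0.9},{"linear":[2.5,0,0],"delta_rot":[0,0,0],"fingers":0.9},{"linear":[2.7,0,0],"delta_rot":[0,0,0],"fingers":0.9},{"linear":[2.3,0,0],"delta_rot":[0,0,0],"fingers":0.9},{"linear":[1.2,0,0],"delta_rot":[0,0,0],"fingers":0.9}]'
python3 -m crank '[{"linear":[0,0,0],"delta_rot":[0,0,0],"fingers":0.6},{"linear":[0,0,0],"delta_rot":[0,0,0],"fingers":0.5},{"linear":[0,0,0],"delta_rot":[0,0,0],"fingers":0.4},{"linear":[0,0,0],"delta_rot":[0,0,0],"fingers":0.3},{"linear":[0,0,0],"delta_rot":[0,0,0],"fingers":0.3}]'
python3 -m crank '[{"linear":[0,0,0],"delta_rot":[0,0,0],"fingers":0.3},{"linear":[0,0,0],"delta_rot":[0,0,0],"fingers":0.3},{"linear":[0,0,0],"delta_rot":[0,0,0],"fingers":0.3},{"linear":[0,0,0],"delta_rot":[0,0,0],"fingers":0.3},{"linear":[0,0,0],"delta_rot":[0,0,0],"fingers":0.3}]'
python3 go.py
python3 -m crank '[{"linear":[-1,0,0],"delta_rot":[0,0,0],"fingers":0.3},{"linear":[-3.5,0,0],"delta_rot":[0,0,0],"fingers":0.3},{"linear":[-4,0,0],"delta_rot":[0,0,0],"fingers":0.3},{"linear":[-4,0,0],"delta_rot":[0,0,0],"fingers":0.3},{"linear":[-3.5,0,0],"delta_rot":[0,0,0],"fingers":0.3}]'
python3 -m crank '[{"linear":[0,0,0],"delta_rot":[0,0,0],"fingers":0.3},{"linear":[0,0,0],"delta_rot":[0,0,0],"fingers":0.3},{"linear":[0,0,0],"delta_rot":[0,0,0],"fingers":0.3},{"linear":[0,0,0],"delta_rot":[0,0,0],"fingers":0.3},{"linear":[0,0,0],"delta_rot":[0,0,0],"fingers":0.3}]'
sed -i 's/^O=np/print("round_pl",((near+far)\/2+v*(lat.max()+lat.min())\/2).round(1));O=np/' meas.py; python3 meas.py | sed -n 2,4p
python3 go.py 438.7 71.7 83.2 83.3
```

```text
time: 31.75
tool_pos: [626.8, -95.3, 81.3]
tcp_rot: [2.953, 1.568, 2.835]
contact_force: [-0.8, -0.1, -1.1]
grip_width: 82.6
time: 32.25
tool_pos: [628.1, -95.6, 84.1]
tcp_rot: [-0.102, 1.569, -0.219]
contact_force: [0.4, -0.1, -0.4]
grip_width: 46.9
time: 32.75
tool_pos: [628.0, -95.5, 83.8]
tcp_rot: [-0.107, 1.57, -0.225]
contact_force: [-0.6, -0.1, 6.3]
grip_width: 41.6
t 32.8 pos [628.  -95.5  83.8] jaw 83.3 toolx [ 0.001 -0.    -1.   ] j6 -1.73 F [-0.6 -0.1  6.3] w 41.6
time: 33.25
tool_pos: [627.6, -95.4, 245.3]
tcp_rot: [0.33, 1.57, 0.213]
contact_force: [0.2, 0.4, -2.9]
grip_width: 41.4
time: 33.75
tool_pos: [627.3, -95.4, 241.7]
tcp_rot: [2.955, 1.568, 2.837]
contact_force: [-0.9, 0.7, -2.0]
grip_width: 41.2
oblong_pl [array([ 504.7, -293.5]), np.float64(124.9), np.float64(82.5), np.float64(173.2)]
round_pl [377.   58.6] 1160.9 670.6
round_pl [377.   58.6]
t 33.9 pos [627.6 -95.5 242.3] jaw 83.3 toolx [-0.001  0.    -1.   ] j6 -1.72 F [ 0.8 -0.2 -2. ] w 41.3
jaw 83.3: turn -0.0 deg, then shift cm [ 15.95  14.39 -20.69] j6 end -1.29
jaw 83.3: turn 180.0 deg, then shift cm [ 15.95 -14.39  20.69] j6 end 1.85
```

```bash
python3 -m crank '[{"linear":[0,0.8,-1.1],"delta_rot":[0,0,0],"fingers":0.3},{"linear":[0,1.5,-2.2],"delta_rot":[0,0,0],"fingers":0.3},{"linear":[0,2.2,-3.2],"delta_rot":[0,0,0],"fingers":0.3},{"linear":[0,2.2,-3.2],"delta_rot":[0,0,0],"fingers":0.3},{"linear":[0,2.2,-3.2],"delta_rot":[0,0,0],"fingers":0.3}]'
python3 -m crank '[{"linear":[0,2.2,-3.2],"delta_rot":[0,0,0],"fingers":0.3},{"linear":[0,2,-2.9],"delta_rot":[0,0,0],"fingers":0.3},{"linear":[0,1.3,-1.7],"delta_rot":[0,0,0],"fingers":0.3},{"linear":[0,0,0],"delta_rot":[0,0,0],"fingers":0.3},{"linear":[0,0,0],"delta_rot":[0,0,0],"fingers":0.3}]'
python3 -m crank '[{"linear":[1.5,0,0],"delta_rot":[0,0,0],"fingers":0.3},{"linear":[3.5,0,0],"delta_rot":[0,0,0],"fingers":0.3},{"linear":[3.5,0,0],"delta_rot":[0,0,0],"fingers":0.3},{"linear":[3.5,0,0],"delta_rot":[0,0,0],"fingers":0.3},{"linear":[2,0,0],"delta_rot":[0,0,0],"fingers":0.3}]'
python3 -m crank '[{"linear":[0.9,0,0],"delta_rot":[0,0,0],"fingers":0.3},{"linear":[0.2,0,0],"delta_rot":[0,0,0],"fingers":0.3},{"linear":[0,0,0],"delta_rot":[0,0,0],"fingers":0.3},{"linear":[0,0,0],"delta_rot":[0,0,0],"fingers":0.3},{"linear":[0,0,0],"delta_rot":[0,0,0],"fingers":0.3}]'
python3 go.py 438.7 71.7 83.5 83.3
python3 pic.py p8.png 439 72 40 32
```

```text
time: 34.35
tool_pos: [508.8, 8.8, 243.0]
tcp_rot: [2.312, 1.57, 2.194]
contact_force: [-0.5, 1.1, -2.2]
grip_width: 41.3
time: 34.85
tool_pos: [439.4, 71.8, 243.6]
tcp_rot: [-0.053, 1.569, -0.169]
contact_force: [0.1, -0.8, -1.7]
grip_width: 41.3
time: 35.35
tool_pos: [438.9, 70.9, 100.7]
tcp_rot: [-2.991, 1.568, -3.109]
contact_force: [0.3, -0.0, -2.2]
grip_width: 41.4
time: 35.85
tool_pos: [439.8, 71.7, 93.2]
tcp_rot: [0.144, 1.568, 0.027]
contact_force: [0.3, -0.2, -1.9]
grip_width: 41.7
t 35.9 pos [439.8  71.7  93.2] jaw 83.3 toolx [ 0.002  0.    -1.   ] j6 -1.46 F [ 0.3 -0.2 -1.9] w 41.7
jaw 83.3: turn -0.0 deg, then shift cm [ 0.97 -0.02 -0.11] j6 end -1.29
jaw 83.3: turn 180.0 deg, then shift cm [0.97 0.02 0.11] j6 end 1.85
scene origin 331 156 scale 6.25
top origin 240 222 scale 6.25
```

View pics/p8.png

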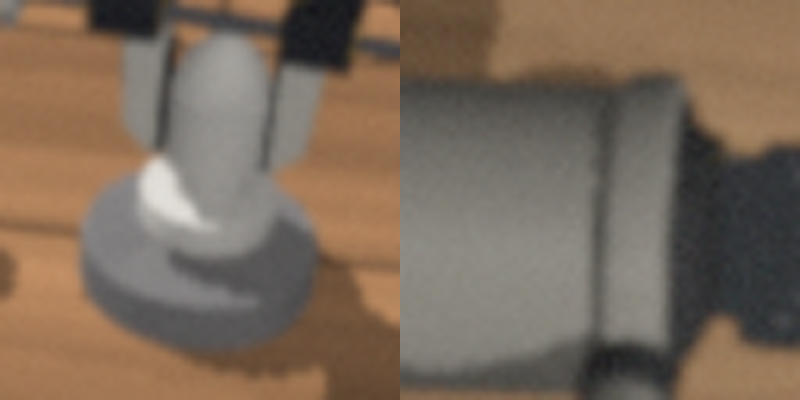

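The foot is within about 2 mm of the plinth's centre in the scene view: foot spans columns 138–280, plinth 80–318, allowing for the lean. I'll trim 1 mm and lower.

```bash
python3 -m crank '[{"linear":[0.3,-0.1,-0.1],"delta_rot":[0,0,0],"fingers":0.3},{"linear":[0.2,0,0],"delta_rot":[0,0,0],"fingers":0.3},{"linear":[0.2,0,0],"delta_rot":[0,0,0],"fingers":0.3},{"linear":[0.1,0,0],"delta_rot":[0,0,0],"fingers":0.3},{"linear":[0,0,0],"delta_rot":[0,0,0],"fingers":0.3}]'
python3 -m crank '[{"linear":[0.05,0,0],"delta_rot":[0,0,0],"fingers":0.3},{"linear":[0,0,0],"delta_rot":[0,0,0],"fingers":0.3},{"linear":[0.05,0,0],"delta_rot":[0,0,0],"fingers":0.3},{"linear":[0,0,0],"delta_rot":[0,0,0],"fingers":0.3},{"linear":[0,0,0],"delta_rot":[0,0,0],"fingers":0.3}]'
python3 go.py
```

```text
time: 36.45
tool_pos: [437.8, 70.9, 84.0]
tcp_rot: [3.096, 1.57, 2.978]
contact_force: [-0.3, 0.1, -3.2]
grip_width: 41.3
time: 36.95
tool_pos: [438.0, 70.9, 83.8]
tcp_rot: [0.193, 1.57, 0.076]
contact_force: [-2.2, 0.6, 5.9]
grip_width: 41.7
t 37.0 pos [438.   70.9  83.8] jaw 83.3 toolx [ 0.  0. -1.] j6 -1.47 F [-2.2  0.6  5.9] w 41.7
```

Contact at z 83.8. Release, lift, and move clear for a last look.

```bash
python3 -m crank '[{"linear":[-0.05,0,0],"delta_rot":[0,0,0],"fingers":0.46},{"linear":[0,0,0],"delta_rot":[0,0,0],"fingers":0.5},{"linear":[0,0,0],"delta_rot":[0,0,0],"fingers":0.6},{"linear":[0,0,0],"delta_rot":[0,0,0],"fingers":0.8},{"linear":[0,0,0],"delta_rot":[0,0,0],"fingers":0.8}]'
python3 -m crank '[{"linear":[0,0,0],"delta_rot":[0,0,0],"fingers":0.8},{"linear":[-1.5,0,0],"delta_rot":[0,0,0],"fingers":0.8},{"linear":[-3.5,0,0],"delta_rot":[0,0,0],"fingers":0.8},{"linear":[-3.5,0,0],"delta_rot":[0,0,0],"fingers":0.8},{"linear":[-3.5,0,0],"delta_rot":[0,0,0],"fingers":0.8}]'
python3 -m crank '[{"linear":[-3.5,0,0],"delta_rot":[0,0,0],"fingers":0.8},{"linear":[-1,2,0],"delta_rot":[0,0,0],"fingers":0.8},{"linear":[0,4,-1],"delta_rot":[0,0,0],"fingers":0.8},{"linear":[0,4,-1],"delta_rot":[0,0,0],"fingers":0.8},{"linear":[0,4,-1],"delta_rot":[0,0,0],"fingers":0.8}]'
python3 -m crank '[{"linear":[0,4,-1],"delta_rot":[0,0,0],"fingers":0.8},{"linear":[0,4,-2],"delta_rot":[0,0,0],"fingers":0.8},{"linear":[0,4,-2],"delta_rot":[0,0,0],"fingers":0.8},{"linear":[0,4,-2],"delta_rot":[0,0,0],"fingers":0.8},{"linear":[0,4,-2],"delta_rot":[0,0,0],"fingers":0.8}]'
python3 -m crank '[{"linear":[0,3,-2],"delta_rot":[0,0,0],"fingers":0.8},{"linear":[0,1,0],"delta_rot":[0,0,0],"fingers":0.8},{"linear":[0,0,0],"delta_rot":[0,0,0],"fingers":0.8},{"linear":[0,0,0],"delta_rot":[0,0,0],"fingers":0.8},{"linear":[0,0,0],"delta_rot":[0,0,0],"fingers":0.8}]'
sed -i 's/^t=capture.*/t=capture("top");s=capture("scene");cv2.imwrite("pics\/topF.png",t["image"]);cv2.imwrite("pics\/sceneF.png",s["image"])/; s/crop1/crop2/' crops.py; python3 crops.py >/dev/null
python3 -c "
import cv2,numpy as np
for n in('top','scene'):
    d=cv2.absdiff(cv2.imread(f'pics/{n}0.png'),cv2.imread(f'pics/{n}F.png')).max(2)
    for k,(x,y) in (dict(tin=(342,264),jar=(262,157),red=(237,201),blue=(458,219),green=(458,269),trowel=(427,160),rest=(338,186)) if n=='top' else dict(tin=(298,178),jar=(375,262),red=(404,229),blue=(170,193),green=(190,164),trowel=(172,252),rest=(287,238))).items(): print(n,k,np.percentile(d[y-12:y+12,x-12:x+12],[50,95]))"
```

```text
time: 37.45
tool_pos: [438.0, 70.9, 83.7]
tcp_rot: [1.158, 1.571, 1.04]
contact_force: [-0.3, 0.3, -0.8]
grip_width: 65.1
time: 37.95
tool_pos: [437.7, 70.9, 205.0]
tcp_rot: [3.089, 1.57, 2.971]
contact_force: [0.3, -0.4, -0.7]
grip_width: 73.5
time: 38.45
tool_pos: [424.2, 214.7, 248.9]
tcp_rot: [0.458, 1.57, 0.34]
contact_force: [1.0, -0.1, 0.4]
grip_width: 73.5
time: 38.95
tool_pos: [357.7, 424.2, 248.6]
tcp_rot: [-1.184, 1.571, -1.301]
contact_force: [0.4, -0.3, -0.2]
grip_width: 73.3
time: 39.45
tool_pos: [344.2, 463.4, 248.8]
tcp_rot: [-1.418, 1.57, -1.537]
contact_force: [-0.4, -0.4, -0.4]
grip_width: 73.6
top tin [2. 4.]
top jar [2. 4.]
top red [3. 8.]
top blue [3. 9.]
top green [3. 8.]
top trowel [2. 6.]
top rest [2. 4.]
scene tin [2. 3.]
scene jar [1. 3.]
scene red [ 3. 10.]
scene blue [2. 6.]
scene green [2. 5.]
scene trowel [2. 4.]
scene rest [2.   3.25]
```

View pics/crop2.png

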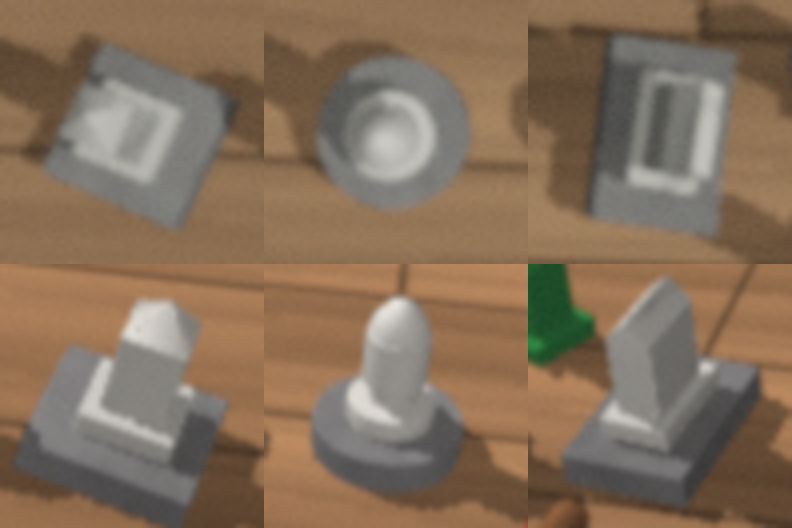

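View pics/topF.png

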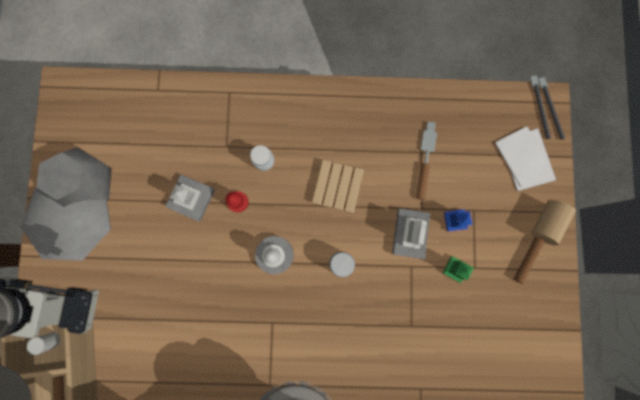

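Final views show all three upright on matching plinths, squared, with bystanders, look-alikes and the rest unchanged. One numeric check of the foot corners.

```bash
python3 -c "
from h import *
c=capture('top')
def W(p,i,z):return ray(c,((p[0]-264*i+.5)/4-.5+[155,242,378][i],(p[1]+.5)/4-.5+[164,222,200][i]),z)
def loc(w,ctr,a):
    a=np.radians(a);R=np.array([[np.cos(a),-np.sin(a)],[np.sin(a),np.cos(a)]]);return ((w-ctr)@R).round(1)
for p in((642,70),(628,186),(698,193)):print('ob',loc(W(p,2,40),np.array([504.8,-293.3]),-6.7))
for p in((110,80),(183,110),(153,184),(77,150)):print('sq',loc(W(p,0,40),np.array([585.2,303.7]),-22.1))
print('rd',W((391,135.5),1,40)-[438.7,71.7])"
```

```text
ob [38.2 23.9]
ob [-38.3  24. ]
ob [-36.3 -21.8]
sq [24.9 25.1]
sq [ 26.1 -27.4]
sq [-25.8 -30.7]
sq [-25.5  24.4]
rd [-2.15536774 -1.70004836]
```

All three are within about 3 mm of centre and squared, so I'm handing in.

```bash
python3 -c "
from plant import workorder
print(workorder.close_job())"
```

```text
the job is handed in; nothing more can be done
None
```

The job is handed in, with each finial upright on its matching plinth. The order was round to the rest, square to the square plinth, oblong to the oblong plinth, then round to the round plinth. I lowered each one until the wrist felt contact (about 6–11 N) before letting go. It took about 40 s of the 118 s allowed.

**Last checks:**
- **Centring:** by rays in the top view, the oblong foot is within about 1 mm of its plinth's middle, the square about 2 mm and the round about 2.7 mm. The calibration itself is only good to about 2 mm.
- **Squareness:** the foot corners put the square and oblong finials in line with their plinth sides, apart from one square corner about 3 mm out.
- **Bystanders:** the pictures before and after match at the tin, jar, trowel, look-alikes and rest.

**Disagreements on the way:**
- My first reading of the square foot was 3 mm off in y. I corrected it before gripping.
- A rough scene-view reading put the held oblong about 7 mm off. An overlay did not bear that out, and the final check showed it centred.
- The scene view sits 2–3 mm off the top view throughout.
- Re-measuring the round plinth with the arm in view failed, so I used its first measurement.

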